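# Fetch a pressure sensor from under the bed plate with a reacher

## Task

A thin-walled pressure sensor is standing under the slotted bed plate of the test bench, too low and too deep for a hand. Pick up the reacher by its grip and trigger, put its open jaws around the sensor, squeeze the trigger just firmly enough to hold it without crushing it, lift it over the lip and carry it out, and stand it gently upright on the rubber mat. Then let the trigger go, leave the reacher standing on the bench top on its own foot, clear of the sensor, and leave everything else where it is: never touch the sensor with the gripper, nor knock the bed.

Things in the scene. Friction and masses are not known exactly. Their poses are not given: they have to be found in the camera images.
- reacher: Grey plastic reacher, 0.44 kg, on a flat foot 110 x 76 x 12 mm. Origin: centre of the foot's underside; z up, x along the shaft to the jaws, y left. On the foot an upright grip post 30 mm wide in y, rear face x = -31, top z = 97 mm; the trigger post stands before it. A shaft 18 mm wide, z = 16 to 30, runs to a cross bar 82 mm wide, front face x = 172. Only x = -55 to 55 reaches below z = 15 mm.
- trigger_face (a point): Middle of the trigger post's front face: on the reacher at x = 31, y = 0, z = 68 mm when released, with the reacher's axes. The trigger post is 28 mm wide, z = 29 to 97 mm. Over the outside, grip and trigger posts measure 62 mm released, 46 mm fully squeezed: pinch them together from above, along the reacher's x, at about z = 70 mm. At 57 mm the reacher is held with its jaws still wide.
- trigger (a joint): Squeeze of the trigger towards the grip post, m: 0 released, 0.016 full. Spring: 12 N at 0, plus 0.9 N per mm; it returns by itself. Each jaw closes as far as the trigger moves; squeeze beyond the spring's force goes half to each jaw. The jaws meet the sensor at about 0.011 (22 N). As fingers close evenly the reacher's body moves forward by half the trigger's travel.
- jaw_mid (a point): Point midway between the two jaws, the best place for the sensor: on the reacher at x = 200, y = 0, z = 23 mm, with the reacher's axes.
- jaw_l: Left jaw (+y) of the reacher: a rubber-faced aluminium bar 52 long (along the reacher's x, from 172 to 224 mm) x 8 thick x 16 mm high (z from 15 to 31 mm on the reacher). Origin: its rear end, mid thickness, underside. Its inner face is 24 mm from the shaft line when released (48 mm between the jaws).
- jaw_r: Right jaw (-y), the mirror image of the left jaw.
- sensor: Pressure sensor, upright: thin brass can 26 mm in diameter, 34 mm high, with a black 15 mm plug stub above, 48 mm in all, about 0.12 kg. Origin: centre of its underside; z along it. Starts on the bed's floor sheet, 55 to 110 mm in from the mouth. A jaw force over 13 N crushes it, about 4 N from each jaw carries it; pressing it on the mat with over 20 N damages it.
- bed: Slotted bed plate on a low fixed stand, 200 (x) x 240 (y) x 87 mm high. Origin: centre of its underside. x points into the gap; the open mouth is at x = -100 mm. White floor sheet 4 mm thick, plate underside at z = 75 mm. A lip at the mouth (x = -100 to -94) and along y = -120 rises to z = 10 mm. Walls at x = +100 and y = +120, a 16 mm post at x = -92, y = -112. Clamp cheeks on top at the back.
- mat: Black rubber mat, 130 x 130 x 4 mm, fixed flat on the bench top in front of the mouth. Origin: centre of its underside; axes along its edges.
- union: Bystander: steel pipe union, about 32 mm across and 46 mm high, standing on the bed plate. Leave it alone.
- spanner: Bystander: steel spanner 160 mm long lying on the bench. Leave it alone.
- jar: Bystander: white plastic jar, 60 mm in diameter, 90 mm high. Leave it alone.

How it is judged:
On the way, in this order (a step that is already met when the one before it is completed fails the run):
1. both jaws of the reacher grip the sensor inside the gap (contact force between each of jaw_l, jaw_r and sensor above 1 N and x of sensor in the frame of bed above -0.09 m), for 0.2 s.
2. the sensor is carried out of the mouth in the jaws, off the bench top (contact force between each of jaw_l, jaw_r and sensor above 0.5 N and x of sensor in the frame of bed below -0.115 m and height (world z) of sensor above 0.006 m), for 0.1 s.
At the end, for the whole second after the job is handed in: The sensor stands at rest on the mat, upright within 0.1 rad, centre within 55 mm of the mat's centre along each mat axis, untouched by the reacher; the reacher stands at rest on its foot, upright within 0.08 rad, foot no higher than 6 mm above the bench top, trigger under 2 mm (x of sensor in the frame of mat between -0.055 and 0.055 m and y of sensor in the frame of mat between -0.055 and 0.055 m and z of sensor in the frame of mat between 0.001 and 0.007 m and angle between sensor's own z axis and vertical below 0.1 rad and linear speed of each of sensor, reacher below 0.02 m/s and contact force between reacher and sensor below 0.05 N and value of joint trigger below 0.002 m and height (world z) of reacher below 0.006 m and angle between reacher's own z axis and vertical below 0.08 rad).
It fails at once if the sensor is crushed: more than 13 N from a jaw (contact force between any of jaw_l, jaw_r and sensor above 13 N).
It fails at once if the sensor is tipped by more than 0.5 rad, or pushed or dropped onto the mat with more than 20 N (angle between sensor's own z axis and vertical above 0.5 rad or contact force between sensor and mat above 20 N).
It fails at once if the robot touches the sensor (contact force between any of the fingers, the arm and sensor above 0.3 N).
It fails at once if the bed is knocked with more than 20 N (contact force between any of reacher, the fingers, the arm and bed above 20 N).
It fails at once if a bystander is moved by more than 20 mm (distance of any of union, spanner, jar from where it was at the start of the episode above 0.02 m).
It also fails if it takes over 58 s, if anything falls off the work surface, if the arm or the gripper's body presses on something with over 40 N, if the wrist force passes 120 N, or if a joint passes its speed limit or range.

## Robot

A 6-joint arm with a two-finger parallel gripper is mounted at the origin on the work surface. World frame = base frame: x ahead of the robot, y to its left, z up, the work surface at z = 0. Lengths are in m, angles in rad, forces in N, time in s.
With the tool pointing down it reaches from about 0.35 to 0.775 m from the base axis. Payload 5.5 kg.
Tool frame: the origin (TCP) lies midway between the tips of the shut fingers; the grasp point (between the pads) lies 19 mm behind it; z points along the fingers, y is the direction in which the jaws open and shut (so a half turn about z gives the same grasp; the last joint's range is limited). The gripper opens to 85 mm and grips with 20 to 120 N. Pads are 22 mm wide; open, the fingers measure 114 mm over their backs; the gripper's body (76 mm by 85 mm) begins 54 mm behind the grasp point. The pads swing forward as they close: fully open they stand 13 mm farther back than shut.
Start: joints at [-1.441, 0.313, 0.046, 1.304, 0, 1.431], TCP at [0.153, -0.554, 0.193] pointing down, gripper open.
Joint ranges: [-2.76, 2.76], [-0.86, 1.69], [-1.03, 1.26], [-2.2, 2.34], [-1.47, 1.5], [-3.14, 3.14]. Speed limits (rad/s): [2.57, 2.57, 3.14, 3.14, 3.14, 3.14].

## Interface

Orientations are given as a unit quaternion [w, x, y, z].
In Python, from rig import ctrl, get_image, find_in, masks_of gives the robot as it stands.
- The arm moves only by the shell command python3 -m handwheel 'ROWS' [FORCE]. ROWS is JSON, a list of rows, each an object of numbers: "hand": the finger opening in cm, from 0 to 8.54; "x", "y", "z": the shift along the world's x, y, z in cm; "roll": the turn about the world's z in rad. A call has 1 to 12 rows; each row is the pose to reach, as a shift and turn from the pose measured when the call began; what a row does not reach only later rows make up. A row lasts 1/10 s, in which the tool goes at most 50 mm and 8.59 degrees, less where a joint would pass 70% of its speed; a pose out of reach is approached as far as the arm can. A call with a gripper value outside its range is refused whole. The fingers move at their own pace and stop on an object; FORCE is the grip in N (left out, the last holds). Time passes only in rows, so rows that repeat a pose let the fingers close. It gives the time, the measured TCP pose, the force and the opening at its end, in the units of the state.
- ctrl.state(): the state, without advancing time (a new reading comes with each control period).
- get_image(name): name is "scene" or "top" or "wrist"; returns a dict with "frame" (420x560x3 uint8, red, green, blue), "z_map" (420x560 float32, m along the optical axis (not along the pixel's ray), 0 where there is no reading), "camera_matrix" (3x3 intrinsics, pixels), "k1" (the pictures are not rectified: a ray, as slopes to the right and down, at radius r is drawn at 1 + k1 r^2 times it, then the intrinsics apply), "rvec" (rotation vector, rad) and "tvec" (3), from world to camera coordinates, as OpenCV has them. Camera axes: x right, y down, z forward; pixel columns grow to the right and rows downward; lengths in m; the calibration is good to about 2 mm. A picture is of the moment at which its call begins.
- ctrl.finish_job(): hands the job in, once; it reports no verdict.
Trained networks look in a picture, given as the dict that the camera call returned (one of the last four; its "shot" number tells which), for a name from the list of things; names that differ only in an ending like _2 or _b are one class to them, and where a whole thing is asked for, a point or a joint stands for the part that bears it (a point fixed in the world has none). Each returns a list of dicts, best first, with "score" (0 to 1); they miss things now and then, are a little off and sometimes report something else, mostly with a low value. They report only what shows in the picture. A call takes as long as a camera call.
- find_in(picture, target): "rect" ([left, top, width, height] in pixels, round what is visible of it).
- masks_of(picture, target): "region" (420x560 bool, what is visible of it) and "rect" ([left, top, width, height] in pixels, round what is visible of it).
The state is a dict: "time_s": time; "joints": joint angles; "qd": joint speeds; "joint_efforts": joint torques, N m; "position": TCP position; "tool_rot": TCP orientation; "force": force on the tool from outside, world axes, zero at the start; "torque": the same for the moment, N m; "grip_width": finger opening in m.
Only numpy, scipy, OpenCV 4.12 (cv2) and the standard library are available. Lean on these libraries where they do the work, as an engineer would, in place of code of your own. Each camera call takes 0.05 s, during which the arm holds its last target.

## Working session

There is one attempt and no reset: what is moved stays moved. The work goes in short steps, Python scripts to look and compute and a shell command to move; the robot and the scene stay as the last step left them, time stands still between calls to the robot, and variables do not carry over. Pictures are saved under pics/ and viewed, and the job is handed in when it is done.

```bash
ls; mkdir -p pics
cat > h.py <<'E'
import numpy as np, cv2
from rig import ctrl, get_image, find_in, masks_of
def save(p,n): cv2.imwrite(f'pics/{n}.png', p['frame'][:,:,::-1])
def cam(p):
    R=cv2.Rodrigues(np.array(p['rvec'],float))[0]; return R,np.array(p['tvec'],float).ravel()
def unproj(p,us,vs,z=None):
    K=np.array(p['camera_matrix']);us=np.asarray(us);vs=np.asarray(vs)
    xd=(us-K[0,2])/K[0,0]; yd=(vs-K[1,2])/K[1,1]
    x,y=xd.copy(),yd.copy()
    for _ in range(20):
        s=1+p['k1']*(x*x+y*y); x=xd/s;y=yd/s
    if z is None: z=p['z_map'][vs.astype(int),us.astype(int)]
    P=np.stack([x*z,y*z,z+0*x],-1); R,t=cam(p)
    return (P-t)@R
def proj(p,X):
    R,t=cam(p);c=np.atleast_2d(X)@R.T+t;x=c[:,0]/c[:,2];y=c[:,1]/c[:,2];s=1+p['k1']*(x*x+y*y)
    K=np.array(p['camera_matrix']);return np.stack([x*s*K[0,0]+K[0,2],y*s*K[1,1]+K[1,2]],-1)
def cloud(p): 
    v,u=np.mgrid[0:420,0:560]; X=unproj(p,u.ravel().astype(float),v.ravel().astype(float)).reshape(420,560,3)
    X[p['z_map']<=0]=np.nan; return X
E
python3 - <<'E'
from h import *
for n in ['scene','top','wrist']:
    p=get_image(n); save(p,n+'0'); C=cloud(p)
    R,t=cam(p); print(n,'cam at',-R.T@t, 'fwd',R[2])
    for t in ['reacher','trigger_face','jaw_l','jaw_r','sensor','bed','mat','union','spanner','jar']:
        m=masks_of(p,t)
        for d in m[:2]:
            X=C[d['region']]; X=X[~np.isnan(X[:,0])]
            print(t,round(d['score'],2),d['rect'],np.nanmedian(X,0).round(3) if len(X) else None, np.percentile(X,[2,98],axis=0).round(3).tolist() if len(X) else None)
print(ctrl.state())
E
```

```text
pics
scene cam at [ 1.10127388 -0.09910904  0.87264559] fwd [-0.53682604  0.09737198 -0.83805519]
reacher 0.91 [131.3, 192.4, 129.8, 50.4] [ 0.565 -0.239  0.028] [[0.522, -0.319, 0.003], [0.608, -0.058, 0.098]]
trigger_face 0.6 [155.7, 197.0, 16.5, 32.8] [ 0.565 -0.244  0.08 ] [[0.543, -0.256, 0.032], [0.57, -0.237, 0.1]]
jaw_l 0.52 [237.3, 201.5, 24.9, 9.6] [ 0.552 -0.067  0.03 ] [[0.545, -0.092, 0.017], [0.556, -0.045, 0.034]]
jaw_l 0.48 [236.8, 223.4, 24.8, 8.5] [ 0.606 -0.077  0.03 ] [[0.598, -0.101, 0.017], [0.611, -0.052, 0.035]]
jaw_r 0.52 [237.3, 201.5, 24.9, 9.6] [ 0.552 -0.067  0.03 ] [[0.545, -0.092, 0.017], [0.556, -0.045, 0.034]]
jaw_r 0.48 [236.8, 223.4, 24.8, 8.5] [ 0.606 -0.077  0.03 ] [[0.598, -0.101, 0.017], [0.611, -0.052, 0.035]]
sensor 0.57 [365.6, 211.1, 11.2, 9.9] [0.62  0.186 0.03 ] [[0.611, 0.178, 0.01], [0.623, 0.2, 0.044]]
bed 0.79 [314.3, 126.8, 138.5, 141.6] [0.603 0.209 0.084] [[0.477, 0.1, 0.003], [0.714, 0.306, 0.147]]
mat 0.56 [228.7, 197.0, 62.7, 50.0] [ 0.58  -0.037  0.005] [[0.509, -0.111, 0.002], [0.643, 0.018, 0.009]]
union 0.65 [394.5, 156.1, 18
[... 1775 characters left out ...]
804]
{'time_s': 1.65, 'joints': array([-1.44061449e+00,  3.13222818e-01,  4.60972407e-02,  1.30361272e+00,
        2.27779488e-05,  1.43118892e+00]), 'qd': array([ 6.83697547e-04,  3.84512989e-04,  1.34529343e-03,  2.25330168e-04,
       -5.29929649e-05, -6.96579518e-04]), 'joint_efforts': array([-4.52371041e-04, -4.80458272e+01,  2.98807544e+01,  5.09994879e-04,
       -1.17718291e-04,  7.19528117e-07]), 'position': array([ 0.15325277, -0.55423935,  0.19260906]), 'tool_rot': array([2.90696385e-05, 9.90915508e-01, 1.34485891e-01, 1.12521008e-05]), 'force': array([0.23451024, 0.30005321, 0.47210565]), 'torque': array([-0.01352194,  0.02040435,  0.01938289]), 'grip_width': 0.08543108054705757}
```

Run:
```python
from h import *
for n in ['scene','top']:
    im=cv2.imread(f'pics/{n}0.png'); r=(100,110,370,230) if n=='scene' else (120,120,330,180)
    x,y,w,h=r; c=cv2.resize(im[y:y+h,x:x+w],None,fx=2.15,fy=2.15,interpolation=cv2.INTER_CUBIC); cv2.imwrite(f'pics/{n}0c.png',c)
```

```text
(no output)
```

View pics/scene0c.png

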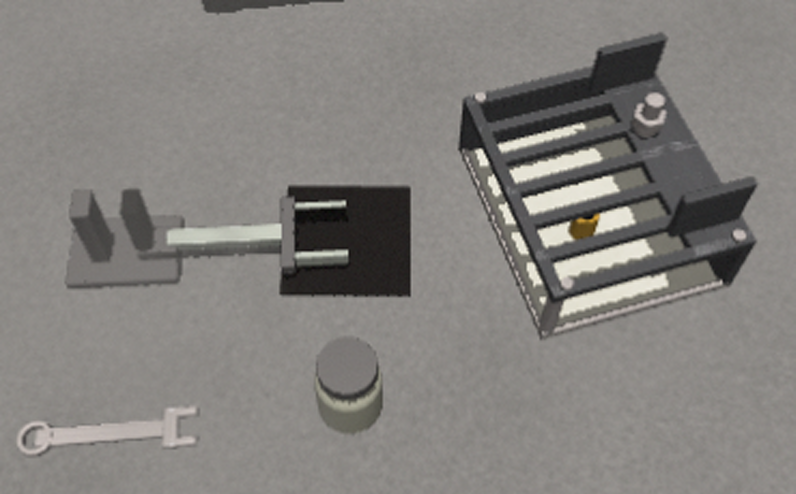

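View pics/top0c.png

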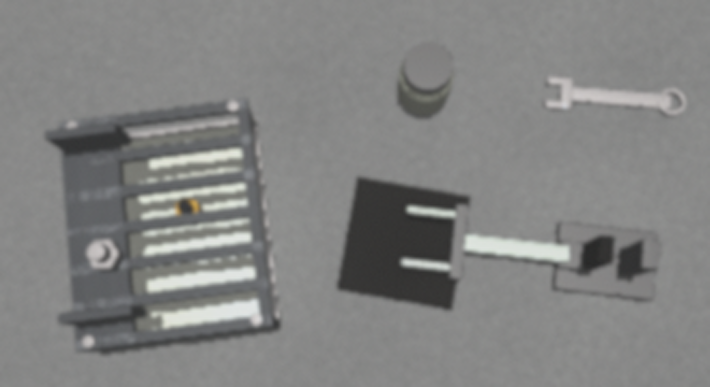

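```bash
cat > fit.py <<'E'
from h import *
from scipy.optimize import least_squares
def rect(P):
    r=cv2.minAreaRect((P[:,:2]*1000).astype(np.float32)); return r
if __name__=='__main__':
  for n in ['scene','top']:
    p=get_image(n); C=cloud(p)
    def pts(t):
        d=masks_of(p,t)
        X=C[d[0]['region']]; return X[~np.isnan(X[:,0])], d[0]['region']
    B,_=pts('bed')
    X=B[(B[:,2]>0.08)&(B[:,2]<0.0925)]; print(n,'bed top',np.median(X[:,2]).round(4),rect(X))
    np.save(f'bed_{n}.npy',B)
    X,_=pts('mat'); X=X[X[:,2]<.012]; print('mat',rect(X), np.median(X[:,2]))
    Rr,_=pts('reacher'); np.save(f'rea_{n}.npy',Rr)
    X=Rr[(Rr[:,2]<.017)]; print('foot',rect(X),np.median(X[:,2]))
    X=Rr[(Rr[:,2]>.09)]; print('posts',rect(X),len(X),np.median(X[:,2]))
    X=Rr[(Rr[:,2]>.025)&(Rr[:,2]<.036)]; print('shaft', np.median(X[:,2]),rect(X))
    vx,vy,x0,y0=cv2.fitLine((X[:,:2]*1000).astype(np.float32),cv2.DIST_HUBER,0,.01,.01).ravel(); print('line',vx,vy,x0,y0,np.arctan2(vy,vx))
    S,m=pts('sensor'); print('sensor',len(S)); 
    v,u=np.nonzero(m)
    for a in zip(u,v,C[m].round(4).tolist(),p['frame'][m].tolist()): print(*a)
E
python3 fit.py
```

```text
scene bed top 0.088 ((588.4386596679688, 204.5370635986328), (242.79666137695312, 202.75804138183594), 7.014807224273682)
mat ((571.4222412109375, -46.35070037841797), (128.31625366210938, 138.89013671875), 78.67359161376953) 0.005166820454201473
foot ((554.932861328125, -192.99758911132812), (273.22735595703125, 89.96635437011719), 84.54133605957031) 0.01282572976523189
posts ((552.6367797851562, -268.4217529296875), (62.49677658081055, 30.52590560913086), 83.72488403320312) 244 0.09751446680496122
shaft 0.030854768212358955 ((556.8516845703125, -168.68502807617188), (253.51431274414062, 80.46977233886719), 75.26300811767578)
line 0.11940871 0.9928452 568.342 -167.2939 1.451102Traceback (most recent call last):
  File "fit.py", line 20, in <module>
    S,m=pts('sensor'); print('sensor',len(S));
        ~~~^^^^^^^^^^
  File "fit.py", line 10, in pts
    X=C[d[0]['region']]; return X[~np.isnan(X[:,0])], d[0]['region']
        ~^^^
IndexError: list index out of range
```

```bash
cat > fit2.py <<'E'
from h import *
from fit import rect
for n in ['top','scene','scene','top']:
    p=get_image(n); C=cloud(p)
    B=C.reshape(-1,3);B=B[(B[:,0]>.45)&(B[:,0]<.74)&(B[:,1]>.08)&(B[:,1]<.34)&(B[:,2]>.08)&(B[:,2]<.0925)]
    print(n,'bed',rect(B))
    A=C.reshape(-1,3);P=A[(A[:,0]>.5)&(A[:,0]<.61)&(A[:,1]>-.34)&(A[:,1]<-.2)&(A[:,2]>.09)&(A[:,2]<.105)]
    print('posts',rect(P),len(P))
    P=A[(A[:,0]>.5)&(A[:,0]<.64)&(A[:,1]>-.2)&(A[:,1]<-.04)&(A[:,2]>.027)&(A[:,2]<.036)]
    print('front',rect(P),len(P))
    P=P[(P[:,1]<-.12)]; vx,vy,x0,y0=cv2.fitLine((P[:,:2]*1000).astype(np.float32),cv2.DIST_HUBER,0,.01,.01).ravel();print('shaftline',np.degrees(np.arctan2(vy,vx))%180,x0,y0)
    F=A[(A[:,0]>.49)&(A[:,0]<.63)&(A[:,1]>-.34)&(A[:,1]<-.2)&(A[:,2]>.008)&(A[:,2]<.017)];print('foot',rect(F))
    hsv=cv2.cvtColor(p['frame'],cv2.COLOR_RGB2HSV)
    m=(hsv[...,1]>150)&(hsv[...,2]>90); v,u=np.nonzero(m&(C[...,1]>.1)&(C[...,1]<.32))
    print('brass',len(u),[(a,b,*C[b,a].round(3)) for a,b in zip(u,v)][::4])
E
python3 fit2.py
```

```text
top bed ((589.7373046875, 202.39791870117188), (240.97450256347656, 200.92149353027344), 6.974154472351074)
posts ((552.521728515625, -270.7989196777344), (62.03999328613281, 29.864643096923828), 83.99520874023438) 234
front ((570.0400390625, -124.97405242919922), (151.89654541015625, 80.76329040527344), 81.986572265625) 652
shaftline 83.02086 566.58057 -159.95601
foot ((552.9481811523438, -271.2200012207031), (110.8218994140625, 76.33368682861328), 83.18445587158203)
brass 0 []
scene bed ((588.0504760742188, 204.3852081298828), (243.64633178710938, 202.721923828125), 7.052717208862305)
posts ((553.0025634765625, -268.97064208984375), (63.46604537963867, 31.227630615234375), 81.02522277832031) 258
front ((570.3057861328125, -124.20979309082031), (153.6008758544922, 83.61225891113281), 83.29976654052734) 750
shaftline 82.28395 566.44836 -160.90253
foot ((552.4390869140625, -269.0069885253906), (110.62295532226562, 77.7394027709961), 83.50411224365234)
brass 74 [(np.int64(376), np.int64(210), np.float64(0.615), np.float64(0.197), np.float64(0.04)), (np.int64(368), np.int64(212), np.flo
[... 3512 characters left out ...]
 np.float64(0.191), np.float64(0.023)), (np.int64(369), np.int64(219), np.float64(0.62), np.float64(0.184), np.float64(0.014)), (np.int64(373), np.int64(219), np.float64(0.622), np.float64(0.193), np.float64(0.015))]
top bed ((589.5460815429688, 202.29592895507812), (240.68246459960938, 200.79495239257812), 6.878307819366455)
posts ((552.7848510742188, -270.3601379394531), (61.6194953918457, 29.65079689025879), 84.2059326171875) 235
front ((569.988525390625, -125.2453384399414), (152.46826171875, 80.64973449707031), 81.73919677734375) 653
shaftline 82.42237 566.68475 -159.88263
foot ((553.2774658203125, -271.06982421875), (110.17575073242188, 76.20320129394531), 82.96002197265625)
brass 0 []
```

```bash
cat > fit3.py <<'E'
from h import *
from fit import rect
from scipy.optimize import least_squares
Q=[]
for n in ['scene','top','scene','top']:
    p=get_image(n); C=cloud(p); A=C.reshape(-1,3)
    hsv=cv2.cvtColor(p['frame'],cv2.COLOR_RGB2HSV)
    box=(C[...,0]>.58)&(C[...,0]<.65)&(C[...,1]>.155)&(C[...,1]<.225)
    m=box&(C[...,2]>.012)&(C[...,2]<.036)&(hsv[...,1]>120)
    X=C[m]
    if len(X)>10:
        f=least_squares(lambda c:np.hypot(X[:,0]-c[0],X[:,1]-c[1])-.013,[.61,.187],loss='soft_l1',f_scale=.001); print(n,len(X),'center',f.x.round(4))
    m=box&(C[...,2]>.0465)&(C[...,2]<.06); X=C[m]
    if len(X)>3: print(n,'plug',len(X),X.mean(0).round(4),rect(X))
    for z in [.004,.038,.052]: print('proj',proj(p,[[.611,.187,z]]).round(1))
    M=A[(A[:,2]<.012)&(A[:,0]<.67)]
    g=(p['frame'].max(-1)<45)&(C[...,0]>.48)&(C[...,0]<.67)&(C[...,1]>-.13)&(C[...,1]<.04)&(C[...,2]<.012)
    print('mat',rect(C[g]),g.sum())
E
python3 fit3.py
python3 - <<'E'
import cv2
im=cv2.imread('pics/top0.png')
cv2.imwrite('pics/t2.png',cv2.resize(im[190:240,170:250],None,fx=8,fy=8,interpolation=cv2.INTER_NEAREST))
E
```

```text
scene 62 center [0.6099 0.1906]
proj [[368.3 217.9]]
proj [[370.8 209.7]]
proj [[371.9 206.1]]
mat ((577.123291015625, -47.4554443359375), (127.39691162109375, 128.9204559326172), 79.13005828857422) 2302
top plug 38 [0.6109 0.1878 0.0525] ((611.6680908203125, 187.76956176757812), (13.616064071655273, 13.829575538635254), 89.9359359741211)
proj [[210.2 218.6]]
proj [[207.4 216.3]]
proj [[206.2 215.3]]
mat ((0.0, 0.0), (0.0, 0.0), 0.0) 0
scene 60 center [0.6098 0.1904]
proj [[368.3 217.9]]
proj [[370.8 209.7]]
proj [[371.9 206.1]]
mat ((577.0619506835938, -47.32051086425781), (127.35415649414062, 127.77674102783203), 79.11241912841797) 2303
top plug 38 [0.6109 0.1877 0.0526] ((611.6329956054688, 187.95346069335938), (14.44192886352539, 13.585801124572754), 5.030282974243164)
proj [[210.2 218.6]]
proj [[207.4 216.3]]
proj [[206.2 215.3]]
mat ((0.0, 0.0), (0.0, 0.0), 0.0) 0
```

View pics/t2.png

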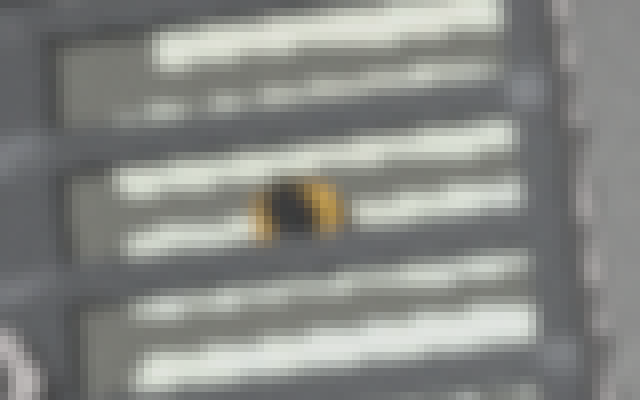

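```bash
python3 -m handwheel '[{"hand":8.54,"x":20,"y":14.2,"z":0,"roll":0.8},{"hand":8.54,"x":20,"y":14.2,"z":0,"roll":0.8},{"hand":8.54,"x":20,"y":14.2,"z":0,"roll":0.8},{"hand":8.54,"x":20,"y":14.2,"z":0,"roll":0.8},{"hand":8.54,"x":20,"y":14.2,"z":0,"roll":0.8},{"hand":8.54,"x":40,"y":28.4,"z":0,"roll":1.7},{"hand":8.54,"x":40,"y":28.4,"z":0,"roll":1.7},{"hand":8.54,"x":40,"y":28.4,"z":0,"roll":1.7},{"hand":8.54,"x":40,"y":28.4,"z":0,"roll":1.7},{"hand":8.54,"x":40,"y":28.4,"z":0,"roll":1.7},{"hand":8.54,"x":40,"y":28.4,"z":0,"roll":1.7},{"hand":8.54,"x":40,"y":28.4,"z":0,"roll":1.7}]' 30
```

```text
time_s: 3.5
position: [0.5546, -0.2686, 0.1921]
tool_rot: [-0.0, 0.55, 0.835, 0.0]
force: [-0.9, 0.3, -0.3]
grip_width: 0.085
```

```bash
python3 -m handwheel '[{"hand":8.54,"x":-0.2,"y":-0.1,"z":-4,"roll":1.042},{"hand":8.54,"x":-0.2,"y":-0.1,"z":-4,"roll":1.042},{"hand":8.54,"x":-0.2,"y":-0.1,"z":-4,"roll":1.042},{"hand":8.54,"x":-0.2,"y":-0.1,"z":-4,"roll":1.042},{"hand":8.54,"x":-0.2,"y":-0.1,"z":-4,"roll":1.042},{"hand":8.54,"x":-0.2,"y":-0.1,"z":-4,"roll":1.042},{"hand":8.54,"x":-0.2,"y":-0.1,"z":-4,"roll":1.042},{"hand":8.54,"x":-0.2,"y":-0.1,"z":-4,"roll":1.042},{"hand":8.54,"x":-0.2,"y":-0.1,"z":-4,"roll":1.042}]' 30
python3 - <<'E'
from h import *
p=get_image('wrist'); save(p,'w1'); C=cloud(p); A=C.reshape(-1,3)
from fit import rect
s=ctrl.state(); print(s['joints'],s['position'],s['tool_rot'])
P=A[(A[:,2]>.09)&(A[:,2]<.105)&(A[:,0]>.5)&(A[:,0]<.61)&(A[:,1]<-.2)]; print(rect(P),len(P))
P=A[(A[:,2]>.005)&(A[:,2]<.018)&(A[:,0]>.48)&(A[:,0]<.63)&(A[:,1]<-.2)]; print(rect(P),len(P))
E
```

```text
time_s: 4.4
position: [0.5526, -0.2696, 0.1521]
tool_rot: [-0.0, 0.063, 0.998, -0.0]
force: [-0.3, -0.1, -0.0]
grip_width: 0.0856
[-5.84178932e-01  4.04362368e-01  7.86253556e-02  1.24532617e+00
 -3.35698518e-04 -4.58999103e-01] [ 0.55258706 -0.26957926  0.15211816] [-1.99318486e-04  6.25490326e-02  9.98041869e-01 -7.90482969e-05]
((552.8436279296875, -271.59088134765625), (61.98750305175781, 29.69708824157715), 83.05960083007812) 1712
((565.161376953125, -413.44891357421875), (94.62408447265625, 405.9656982421875), 5.05034065246582) 4998
```

View pics/w1.png

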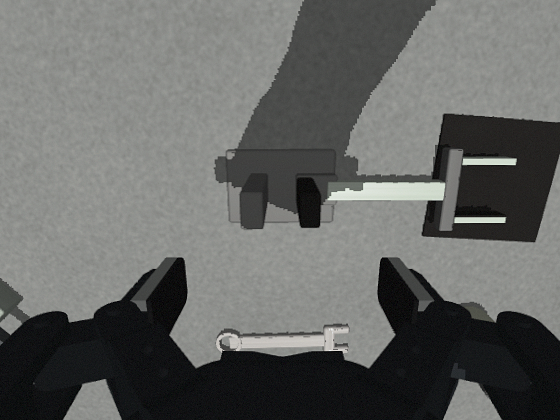

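```bash
python3 -m handwheel '[{"hand":8.54,"x":0,"y":-0.1,"z":-4},{"hand":8.54,"x":0,"y":-0.1,"z":-7},{"hand":8.54,"x":0,"y":-0.1,"z":-9.5},{"hand":8.54,"x":0,"y":-0.1,"z":-10.4},{"hand":8.54,"x":0,"y":-0.1,"z":-10.4},{"hand":7.2,"x":0,"y":-0.1,"z":-10.4},{"hand":6.6,"x":0,"y":-0.1,"z":-10.4},{"hand":6.3,"x":0,"y":-0.1,"z":-10.4},{"hand":6.0,"x":0,"y":-0.1,"z":-10.4},{"hand":5.8,"x":0,"y":-0.1,"z":-10.4},{"hand":5.7,"x":0,"y":-0.1,"z":-10.4},{"hand":5.7,"x":0,"y":-0.1,"z":-10.4}]' 30
```

```text
invalid input at $[0]: expected keys hand, x, y, z, roll
```

```bash
python3 -m handwheel '[{"hand":8.54,"x":0,"y":-0.1,"z":-4,"roll":0},{"hand":8.54,"x":0,"y":-0.1,"z":-7,"roll":0},{"hand":8.54,"x":0,"y":-0.1,"z":-9.5,"roll":0},{"hand":8.54,"x":0,"y":-0.1,"z":-10.4,"roll":0},{"hand":8.54,"x":0,"y":-0.1,"z":-10.4,"roll":0},{"hand":7.2,"x":0,"y":-0.1,"z":-10.4,"roll":0},{"hand":6.6,"x":0,"y":-0.1,"z":-10.4,"roll":0},{"hand":6.3,"x":0,"y":-0.1,"z":-10.4,"roll":0},{"hand":6.0,"x":0,"y":-0.1,"z":-10.4,"roll":0},{"hand":5.8,"x":0,"y":-0.1,"z":-10.4,"roll":0},{"hand":5.7,"x":0,"y":-0.1,"z":-10.4,"roll":0},{"hand":5.7,"x":0,"y":-0.1,"z":-10.4,"roll":0}]' 30
```

```text
time_s: 5.65
position: [0.5535, -0.2732, 0.0507]
tool_rot: [0.001, 0.063, 0.998, -0.002]
force: [-2.9, -4.3, 8.7]
grip_width: 0.0575
```

```bash
python3 -m handwheel '[{"hand":5.7,"x":0,"y":0,"z":0.5,"roll":0},{"hand":5.7,"x":0,"y":0,"z":1.2,"roll":0},{"hand":5.7,"x":0,"y":0,"z":2,"roll":0},{"hand":5.7,"x":0,"y":0,"z":2,"roll":0},{"hand":5.7,"x":0,"y":0,"z":2,"roll":0}]' 30
cat > rea.py <<'E'
from h import *
from fit import rect
# fit reacher pose (x,y,z,yaw) from the clouds of scene+top, using shaft/jaws/posts surface tops
def box(c,h): return np.array(c),np.array(h)
def boxes(w): # w= trigger travel
    B=[((0,0,6),(55,38,6)),((-23.5,0,55),(7.5,15,42)),((23.5-w,0,63),(7.5,14,34)),((100,0,23),(65,9,7)),((168,0,23),(4,41,8))]
    B+=[((198,28-w,23),(26,4,8)),((198,-28+w,23),(26,4,8))]
    return B
def sdf(L,w):
    D=[]
    for c,h in boxes(w):
        q=np.abs(L-np.array(c))-np.array(h)
        D.append(np.linalg.norm(np.maximum(q,0),axis=1)+np.minimum(q.max(1),0))
    return np.min(np.abs(D),axis=0)
from scipy.optimize import least_squares
from scipy.spatial.transform import Rotation as Ro
def fit(P,x0,w):
    P=P*1000
    def L(x): return (P-x[:3])@Ro.from_euler('ZYX',x[3:],degrees=True).as_matrix()
    x=np.array(x0,float)
    r=least_squares(lambda x:sdf(L(x),w),x,loss='soft_l1',f_scale=1.5,x_scale=[1,1,1,1,1,1])
    return r.x, np.median(r.fun), (r.fun<3).mean()
def run(x0,w,zmin=None,cams=('scene','top')):
    out=[]
    for n in cams:
        p=get_image(n); C=cloud(p)
        M=np.zeros((420,560),bool)
        for d in masks_of(p,'reacher')[:1]: M|=d['region']
        P=C[M]; P=P[~np.isnan(P[:,0])]
        L=(P*1000-np.array(x0[:3]))@Ro.from_euler('ZYX',x0[3:],degrees=True).as_matrix()
        P=P[sdf(L,w)<15]
        f=fit(P,x0,w); print(n,len(P),f[0].round(1),f[1:]); out.append(f[0])
    return np.mean(out,0)
E
python3 - <<'E'
from rea import *
print(run([553,-271,20,83,0,0],4.5).round(1)); print(ctrl.state()['position'])
p=get_image('scene');save(p,'s2');p=get_image('wrist');save(p,'w2')
E
```

```text
time_s: 6.15
position: [0.5536, -0.273, 0.0707]
tool_rot: [0.001, 0.063, 0.998, -0.002]
force: [0.2, -0.0, -4.3]
grip_width: 0.0573
scene 2955 [ 5.517e+02 -2.676e+02  2.100e+01  8.270e+01  2.000e-01  3.000e-01] (np.float64(0.9364545874459758), np.float64(0.9225042301184433))
top 1786 [ 5.534e+02 -2.705e+02  2.040e+01  8.300e+01  3.000e-01 -0.000e+00] (np.float64(1.0723519286106749), np.float64(0.9031354983202687))
[ 5.525e+02 -2.691e+02  2.070e+01  8.290e+01  3.000e-01  1.000e-01]
[ 0.55320208 -0.27287977  0.07014745]
```

View pics/s2.png

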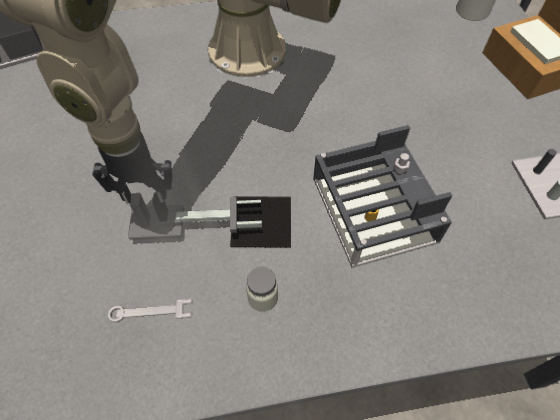

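View pics/w2.png

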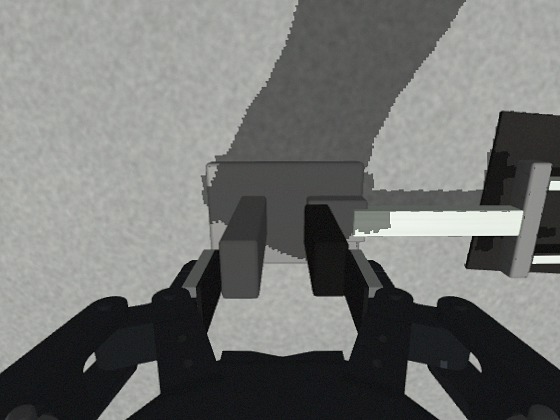

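```bash
python3 -m handwheel '[{"hand":5.7,"x":0.5,"y":0.7,"z":0,"roll":0},{"hand":5.7,"x":1.8,"y":2.6,"z":0,"roll":0.03},{"hand":5.7,"x":3.4,"y":5,"z":0,"roll":0.08},{"hand":5.7,"x":5.2,"y":7.6,"z":0,"roll":0.13},{"hand":5.7,"x":7,"y":10.3,"z":0,"roll":0.18},{"hand":5.7,"x":8.5,"y":12.5,"z":0,"roll":0.22},{"hand":5.7,"x":9.4,"y":13.9,"z":-0.3,"roll":0.246},{"hand":5.7,"x":9.75,"y":14.4,"z":-0.8,"roll":0.246},{"hand":5.7,"x":9.75,"y":14.4,"z":-1.3,"roll":0.246},{"hand":5.7,"x":9.75,"y":14.4,"z":-1.3,"roll":0.246},{"hand":5.7,"x":9.75,"y":14.4,"z":-1.3,"roll":0.246}]' 30
python3 - <<'E'
from rea import *
print(run([649,-125,8,97,0,0],4.5).round(1)); print(ctrl.state()['position'])
p=get_image('scene');save(p,'s3');
E
```

```text
time_s: 7.55
position: [0.6498, -0.1301, 0.0568]
tool_rot: [0.001, -0.059, 0.998, -0.002]
force: [0.1, 1.0, -5.5]
grip_width: 0.0572
scene 0 [ 649. -125.    8.   97.    0.    0.] (np.float64(nan), np.float64(nan))
top 773 [ 6.512e+02 -1.308e+02  7.100e+00  9.740e+01  0.000e+00  4.000e-01] (np.float64(1.1551788443071587), np.float64(0.9353169469598965))
[ 6.501e+02 -1.279e+02  7.600e+00  9.720e+01  0.000e+00  2.000e-01]
[ 0.65072887 -0.12987469  0.05764614]
  return _methods._mean(a, axis=axis, dtype=dtype,
  ret = ret.dtype.type(ret / rcount)
rea.py:22: RuntimeWarning: Mean of empty slice.
  return r.x, np.median(r.fun), (r.fun<3).mean()
```

View pics/s3.png

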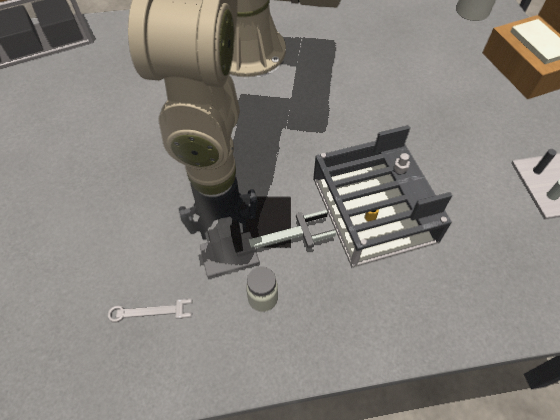

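```bash
cat >> rea.py <<'E'
def run2(x0,w,cams=('scene','top'),xmin=40,tol=8):
    out=[]
    for n in cams:
        p=get_image(n); P=cloud(p).reshape(-1,3); P=P[~np.isnan(P[:,0])]
        x=np.array(x0,float)
        for k in range(3):
            L=(P*1000-x[:3])@Ro.from_euler('ZYX',x[3:],degrees=True).as_matrix()
            Q=P[(sdf(L,w)<tol)&(L[:,0]>xmin)&(P[:,2]>.008)&(L[:,2]>14)]
            def g(y): 
                xx=np.array([y[0],y[1],x[2],y[2],0,0]); return sdf((Q*1000-xx[:3])@Ro.from_euler('ZYX',xx[3:],degrees=True).as_matrix(),w)
            r=least_squares(g,[x[0],x[1],x[3]],loss='soft_l1',f_scale=1.5)
            x[0],x[1],x[3]=r.x
        print(n,len(Q),x.round(1),np.median(r.fun).round(2)); out.append(x)
    m=np.mean(out,0); a=np.radians(m[3]); print('mean',m.round(1),'jawmid',(m[:2]+200*np.array([np.cos(a),np.sin(a)])).round(1)); return m
E
python3 - <<'E'
from rea import *
run2([650.5,-129,7,97.2,0,0],4.7); print(ctrl.state()['position'])
E
```

```text
scene 1257 [ 650.  -129.8    7.    97.     0.     0. ] 1.22
top 774 [ 651.1 -130.7    7.    97.1    0.     0. ] 1.09
mean [ 650.5 -130.3    7.    97.1    0.     0. ] jawmid [625.9  68.2]
[ 0.65081297 -0.129401    0.0575678 ]
```

```bash
python3 -m handwheel '[{"hand":5.7,"x":-0.1,"y":0.8,"z":0,"roll":0},{"hand":5.7,"x":-0.25,"y":2,"z":0,"roll":0},{"hand":5.7,"x":-0.4,"y":3.2,"z":0,"roll":0},{"hand":5.7,"x":-0.55,"y":4.4,"z":0,"roll":0},{"hand":5.7,"x":-0.7,"y":5.6,"z":0,"roll":0},{"hand":5.7,"x":-0.82,"y":6.5,"z":0,"roll":0},{"hand":5.7,"x":-0.88,"y":7,"z":0,"roll":0},{"hand":5.7,"x":-0.88,"y":7,"z":0,"roll":0}]' 30
python3 - <<'E'
from rea import *
run2([641.8,-60,7,97.1,0,0],4.7); print(ctrl.state()['position'])
p=get_image('scene');im=p['frame'][110:270,220:470,::-1];cv2.imwrite('pics/s4.png',cv2.resize(im,None,fx=3.2,fy=3.2,interpolation=cv2.INTER_CUBIC))
p=get_image('top');im=p['frame'][140:300,120:350,::-1];cv2.imwrite('pics/t4.png',cv2.resize(im,None,fx=3.2,fy=3.2,interpolation=cv2.INTER_CUBIC))
E
```

```text
time_s: 8.7
position: [0.6419, -0.0584, 0.0576]
tool_rot: [0.001, -0.06, 0.998, -0.002]
force: [-0.2, -0.4, -4.3]
grip_width: 0.0574
scene 1037 [642.5 -59.2   7.   97.8   0.    0. ] 1.04
top 385 [643.2 -62.5   7.   97.5   0.    0. ] 0.95
mean [642.8 -60.8   7.   97.7   0.    0. ] jawmid [616.2 137.4]
[ 0.64219741 -0.05954999  0.05765437]
```

View pics/s4.png

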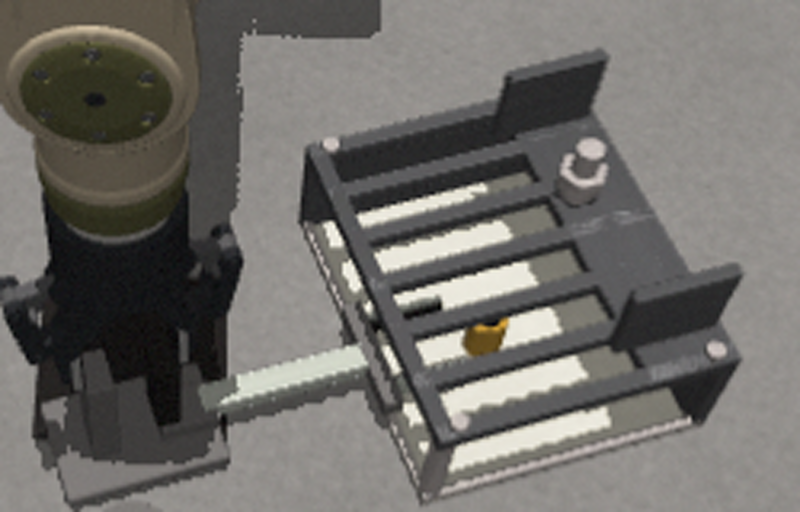

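View pics/t4.png

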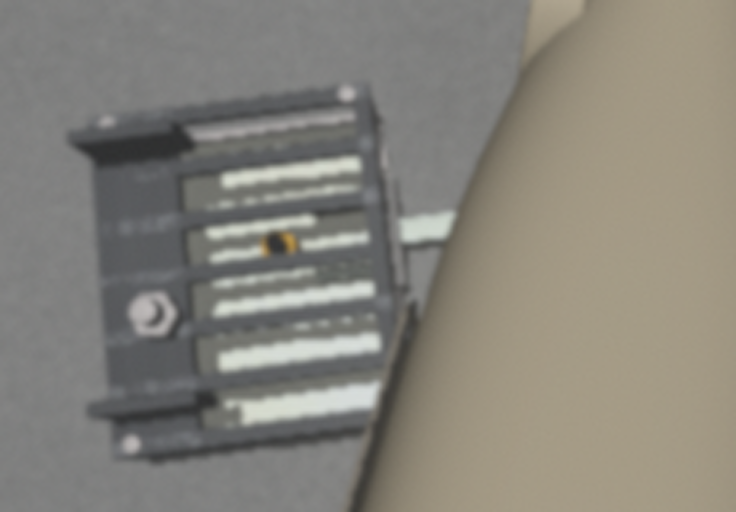

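```bash
cat > ov.py <<'E'
from rea import *
import sys
def overlay(x,w,S,tag):
    a=np.radians(x[3]);R=np.array([[np.cos(a),-np.sin(a),0],[np.sin(a),np.cos(a),0],[0,0,1]])
    for n,(u,v,ww,hh) in {'scene':(290,150,150,120),'top':(140,160,150,110)}.items():
        p=get_image(n); k=5; im=cv2.resize(p['frame'][v:v+hh,u:u+ww,::-1],None,fx=k,fy=k,interpolation=cv2.INTER_NEAREST).copy()
        def pl(L,col):
            q=((proj(p,L/1000)-[u,v]+.5)*k).astype(int); cv2.polylines(im,[q.reshape(-1,1,2)],True,col,1)
        for s in (1,-1):
            y0=s*(24-w);y1=s*(32-w)
            J=np.array([[172,y0,31],[224,y0,31],[224,y1,31],[172,y1,31]],float); pl(J@R.T+x[:3],(0,0,255))
        t=np.linspace(0,6.28,40)
        for z,r in((38,13),(52,7.5)): pl(np.c_[S[0]+r*np.cos(t),S[1]+r*np.sin(t),0*t+z],(255,0,0))
        cv2.imwrite(f'pics/{tag}_{n}.png',im)
E
python3 -c "
from ov import *
overlay(np.array([641.7,-60,7,97.1]),4.7,(610.6,189.2),'o1')"
```

```text
(no output)
```

View pics/o1_scene.png

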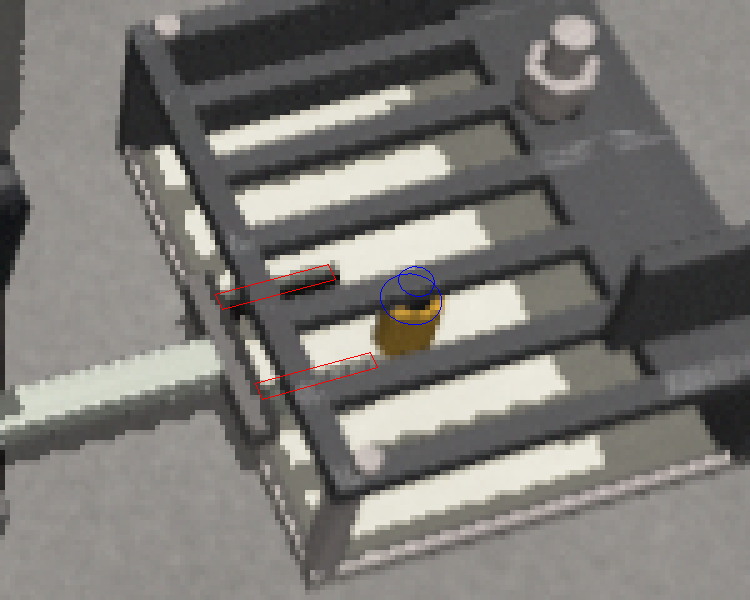

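View pics/o1_top.png

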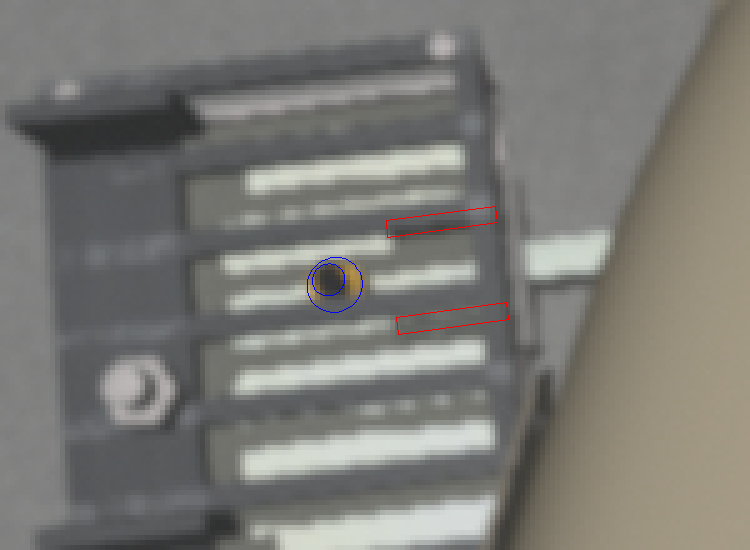

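```bash
python3 -m handwheel '[{"hand":5.7,"x":-0.1,"y":0.8,"z":0,"roll":0},{"hand":5.7,"x":-0.25,"y":2,"z":0,"roll":0},{"hand":5.7,"x":-0.4,"y":3.2,"z":0,"roll":0},{"hand":5.7,"x":-0.55,"y":4.2,"z":0,"roll":0},{"hand":5.7,"x":-0.61,"y":4.7,"z":0,"roll":0},{"hand":5.7,"x":-0.61,"y":4.7,"z":0,"roll":0},{"hand":5.7,"x":-0.61,"y":4.7,"z":0,"roll":0}]' 30
python3 -c "
from ov import *
print(ctrl.state()['position'])
overlay(np.array([635.6,-12.2,7,97.1]),4.7,(610.6,189.2),'o2')"
```

```text
time_s: 9.7
position: [0.6361, -0.0128, 0.0576]
tool_rot: [0.002, -0.059, 0.998, -0.003]
force: [-0.0, -0.7, -4.2]
grip_width: 0.0573
[ 0.63613073 -0.01283479  0.05764163]
```

View pics/o2_scene.png

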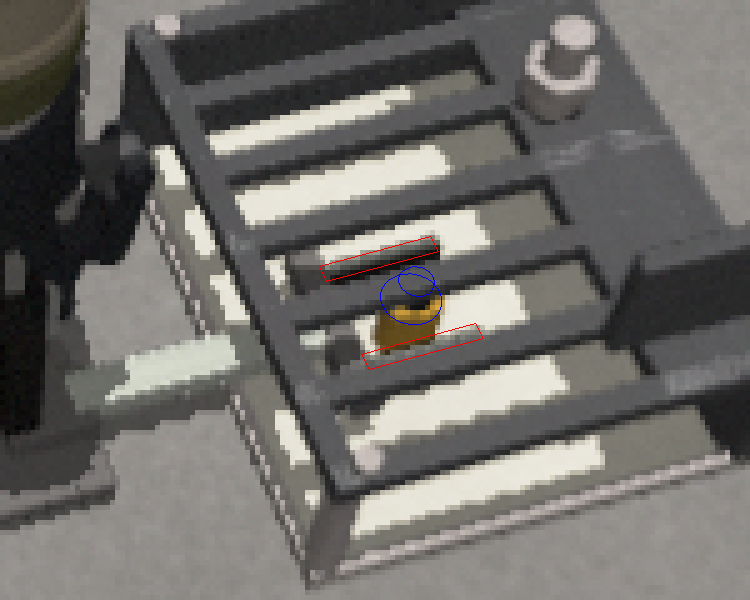

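View pics/o2_top.png

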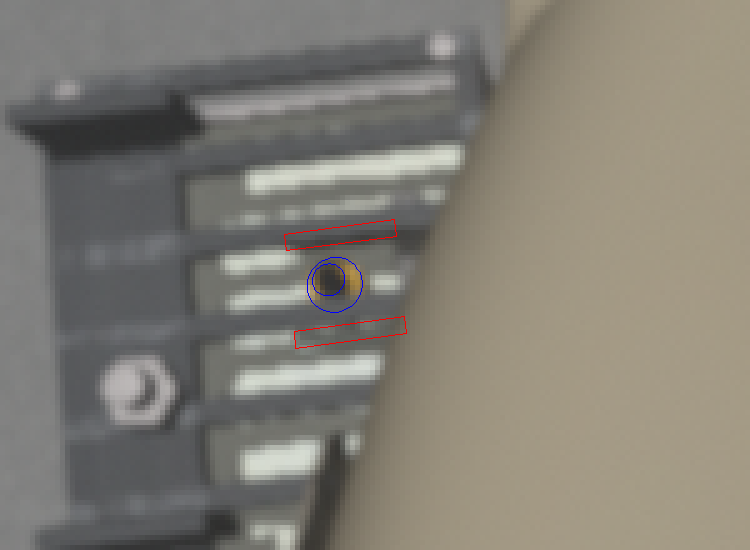

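```bash
python3 -m handwheel '[{"hand":5.6,"x":0,"y":0,"z":0,"roll":0},{"hand":5.5,"x":0,"y":0,"z":0,"roll":0},{"hand":5.4,"x":0,"y":0,"z":0,"roll":0},{"hand":5.35,"x":0,"y":0,"z":0,"roll":0},{"hand":5.3,"x":0,"y":0,"z":0,"roll":0},{"hand":5.25,"x":0,"y":0,"z":0,"roll":0},{"hand":5.2,"x":0,"y":0,"z":0,"roll":0},{"hand":5.15,"x":0,"y":0,"z":0,"roll":0},{"hand":5.1,"x":0,"y":0,"z":0,"roll":0},{"hand":5.05,"x":0,"y":0,"z":0,"roll":0},{"hand":5.0,"x":0,"y":0,"z":0,"roll":0},{"hand":5.0,"x":0,"y":0,"z":0,"roll":0}]' 30
python3 -c "
from ov import *
s=ctrl.state();print(s['position'],s['grip_width'],s['force'],s['torque'])
overlay(np.array([635.6,-9,7,97.1]),11,(610.6,189.2),'o3')"
```

```text
time_s: 11.0
position: [0.6362, -0.0134, 0.0576]
tool_rot: [0.002, -0.059, 0.998, -0.002]
force: [-0.3, -0.4, -4.2]
grip_width: 0.0505
[ 0.63617708 -0.01335283  0.05761964] 0.05054104377304216 [-0.30452012 -0.43981466 -4.16486594] [-0.14179005  0.01607519 -0.00888542]
```

View pics/o3_scene.png

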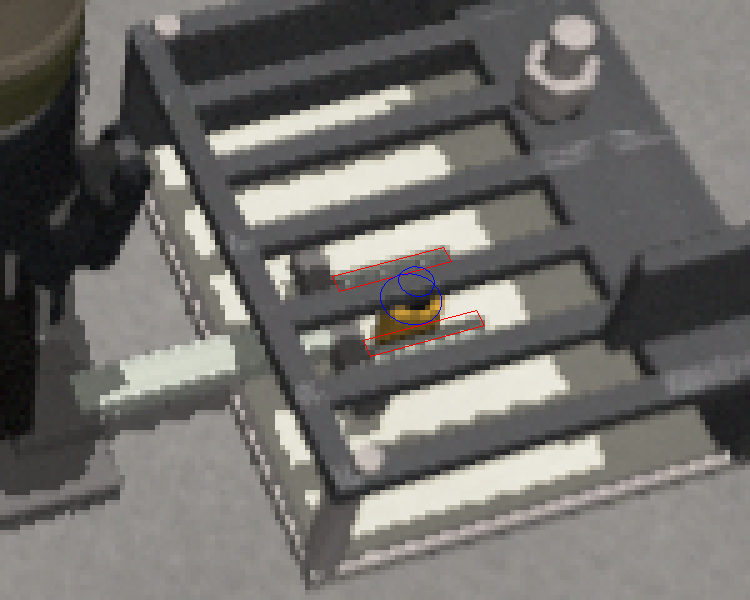

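View pics/o3_top.png

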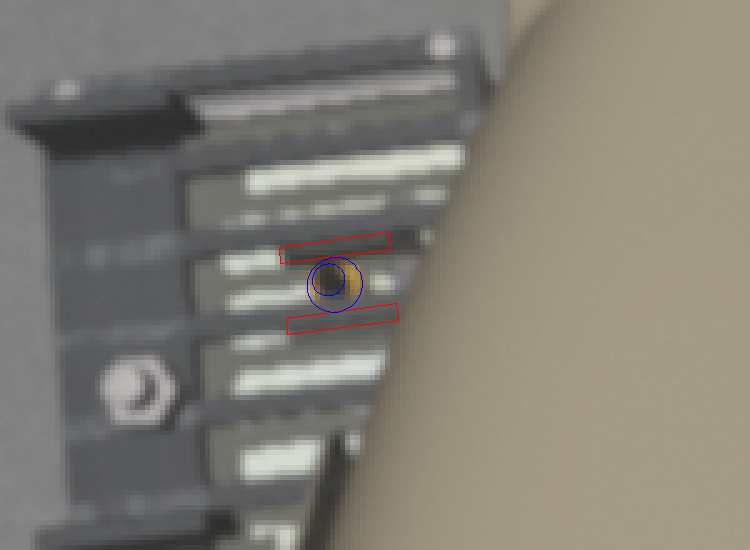

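```bash
python3 -m handwheel '[{"hand":4.95,"x":0,"y":0,"z":0,"roll":0},{"hand":4.9,"x":0,"y":0,"z":0,"roll":0},{"hand":4.85,"x":0,"y":0,"z":0,"roll":0},{"hand":4.8,"x":0,"y":0,"z":0,"roll":0},{"hand":4.8,"x":0,"y":0,"z":0,"roll":0},{"hand":4.8,"x":0,"y":0,"z":0,"roll":0}]' 30
```

```text
time_s: 11.7
position: [0.6362, -0.0133, 0.0576]
tool_rot: [0.002, -0.059, 0.998, -0.002]
force: [0.6, 0.2, -4.9]
grip_width: 0.0481
```

```bash
python3 -c "
from ov import *
s=ctrl.state();print(s['position'],s['grip_width'],s['force'],s['torque'])
overlay(np.array([635.6,-9,7,97.1]),11,(610.6,189.2),'o4')
p=get_image('wrist');save(p,'w4')
p=get_image('scene');save(p,'s4b')"
```

```text
[ 0.6361678  -0.01331142  0.0575871 ] 0.04806674973847426 [ 0.63404952  0.24289778 -4.86526981] [-0.10675659 -0.00894811  0.01065157]
```

View pics/o4_scene.png

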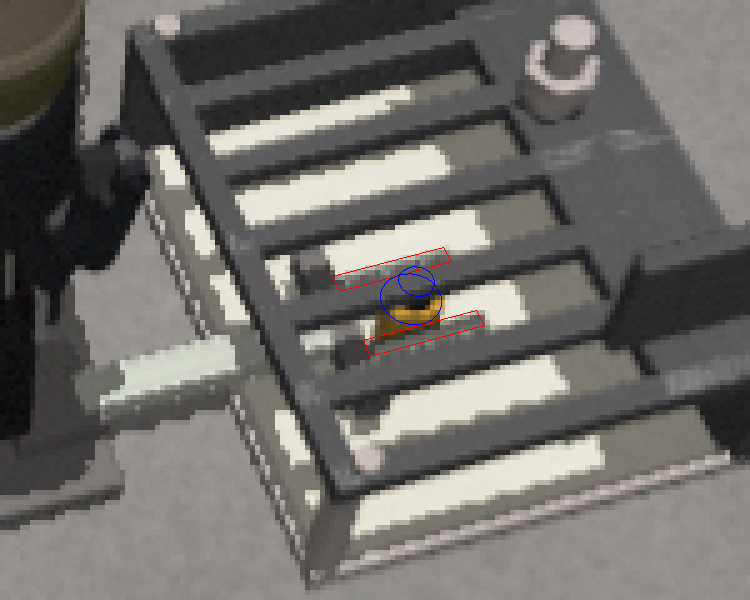

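View pics/o4_top.png

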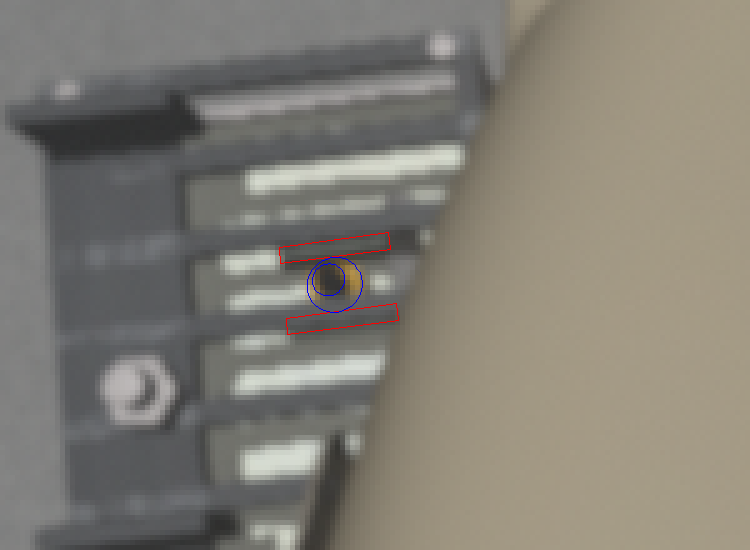

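View pics/w4.png

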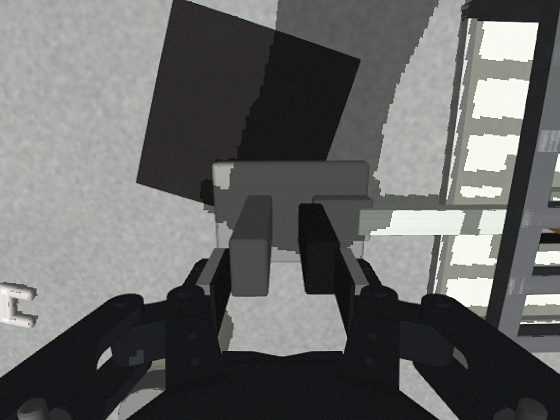

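```bash
python3 -m handwheel '[{"hand":4.75,"x":0,"y":0,"z":0,"roll":0},{"hand":4.7,"x":0,"y":0,"z":0,"roll":0},{"hand":4.65,"x":0,"y":0,"z":0,"roll":0},{"hand":4.6,"x":0,"y":0,"z":0,"roll":0},{"hand":4.6,"x":0,"y":0,"z":0,"roll":0}]' 30
python3 -c "
from ov import *
for i in range(3):
  p=get_image('scene'); s=ctrl.state();print(s['grip_width'],s['force'])
d=cv2.absdiff(p['frame'],cv2.imread('pics/s4b.png')[:,:,::-1]).max(-1); print((d[170:250,300:420]>25).sum(),(d[100:300,180:300]>25).sum())
save(p,'s5')
for r in np.argwhere(d>25)[:0]: print(r)
"
```

```text
time_s: 12.4
position: [0.6364, -0.0136, 0.0578]
tool_rot: [0.002, -0.059, 0.998, -0.003]
force: [-0.3, -1.6, -2.9]
grip_width: 0.0468
0.04662152323817303 [ 0.63648617 -1.62514226 -2.06320022]
0.04649141568436101 [ 1.48958883 -2.14650382 -3.1595317 ]
0.04693403002438894 [ 0.42250746 -1.63450865 -2.92923416]
75 55
```

```bash
python3 -c "
from ov import *
overlay(np.array([635.6,-9,7,97.1]),11,(610.6,189.2),'o5')
a=cv2.imread('pics/s4b.png')[170:290,190:300];p=get_image('scene');b=p['frame'][170:290,190:300,::-1]
cv2.imwrite('pics/cmp5.png',cv2.resize(np.hstack([a,b]),None,fx=3.6,fy=3.6,interpolation=cv2.INTER_NEAREST))
p=get_image('wrist');save(p,'w5')"
```

```text
(no output)
```

View pics/o5_scene.png

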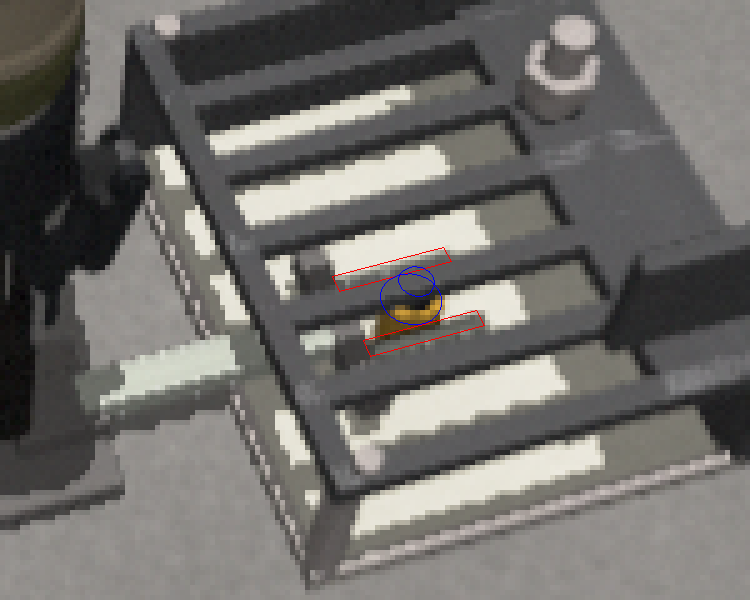

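View pics/w5.png

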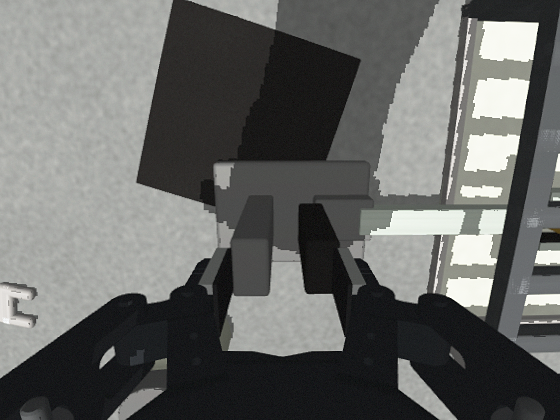

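View pics/cmp5.png

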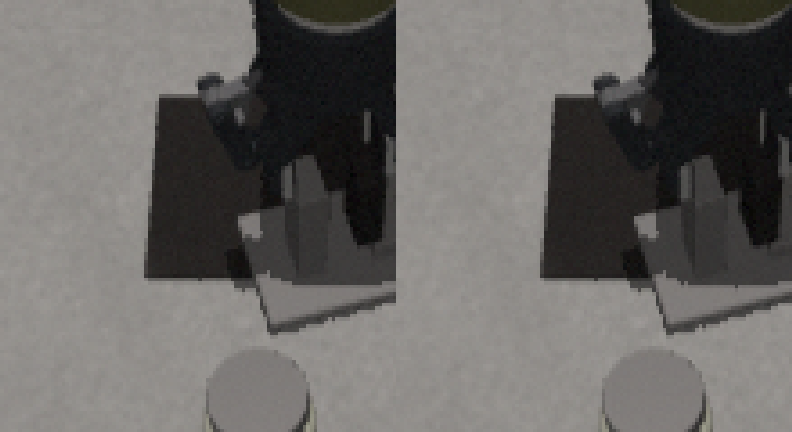

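```bash
python3 -m handwheel '[{"hand":4.5,"x":0,"y":0,"z":0,"roll":0},{"hand":4.5,"x":0,"y":0,"z":0,"roll":0},{"hand":4.5,"x":0,"y":0,"z":0.1,"roll":0},{"hand":4.5,"x":0,"y":0,"z":0.3,"roll":0},{"hand":4.5,"x":0,"y":0,"z":0.5,"roll":0},{"hand":4.5,"x":0,"y":0,"z":0.7,"roll":0},{"hand":4.5,"x":0,"y":0,"z":0.9,"roll":0},{"hand":4.5,"x":0,"y":0,"z":1.1,"roll":0},{"hand":4.5,"x":0,"y":0,"z":1.2,"roll":0},{"hand":4.5,"x":0,"y":0,"z":1.2,"roll":0},{"hand":4.5,"x":0,"y":0,"z":1.2,"roll":0}]' 33
python3 -c "
from ov import *
s=ctrl.state();print(s['position'],s['grip_width'],s['force'],s['torque'])
overlay(np.array([635.6,-9,18,97.1]),11,(610.6,189.2),'o6')
p=get_image('scene');C=cloud(p);hsv=cv2.cvtColor(p['frame'],cv2.COLOR_RGB2HSV)
m=(C[...,0]>.57)&(C[...,0]<.65)&(C[...,1]>.15)&(C[...,1]<.23)&(hsv[...,1]>120);print(C[m].min(0),C[m].max(0))
p=get_image('top');C=cloud(p);m=(C[...,0]>.59)&(C[...,0]<.635)&(C[...,1]>.17)&(C[...,1]<.205)&(C[...,2]>.045)&(C[...,2]<.07);print(np.median(C[m],0),m.sum())
"
```

```text
time_s: 13.85
position: [0.6362, -0.0134, 0.0696]
tool_rot: [0.002, -0.059, 0.998, -0.002]
force: [-0.6, -0.2, -5.7]
grip_width: 0.0458
[ 0.63622143 -0.01340065  0.06963255] 0.04582193724228707 [-0.57775185 -0.21027115 -5.66163596] [-0.39917301  0.00174733 -0.01525563]
[0.60140215 0.17232151 0.02608888] [0.63653728 0.19870373 0.08939533]
[0.61282812 0.18563555 0.05075204] 97
```

View pics/o6_scene.png

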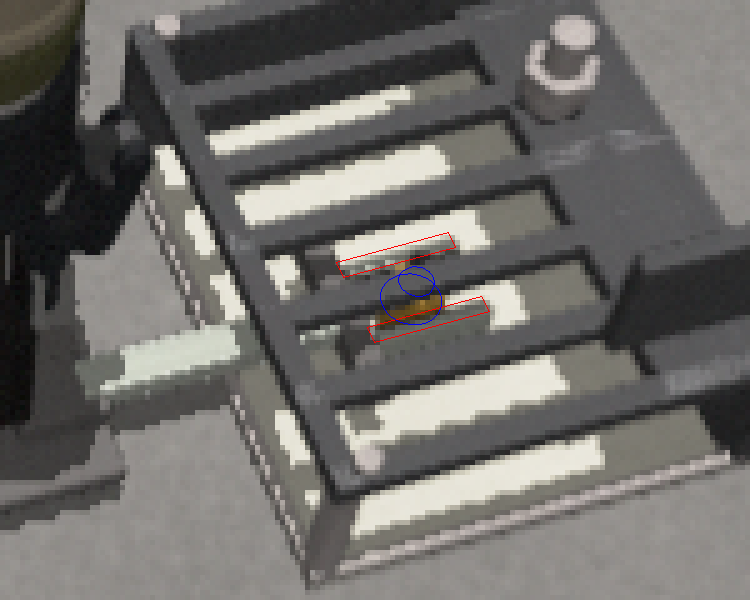

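```bash
python3 -c "
from h import *
p=get_image('top');C=cloud(p)
m=(C[...,0]>.585)&(C[...,0]<.64)&(C[...,1]>.15)&(C[...,1]<.225)&(C[...,2]>.01)&(C[...,2]<.074)
for z0 in range(10,74,4):
  k=m&(C[...,2]>z0/1e3)&(C[...,2]<(z0+4)/1e3); print(z0,k.sum(),np.median(C[k],0).round(3) if k.sum() else '')
p=get_image('scene');C=cloud(p)
# foot top plane
k=(C[...,0]>.6)&(C[...,0]<.69)&(C[...,1]>-.08)&(C[...,1]<.06)&(C[...,2]>.02)&(C[...,2]<.045)
P=C[k]; P=P[(P[:,0]>.64)]
A=np.c_[P[:,:2]-[.65,0],np.ones(len(P))]; s=np.linalg.lstsq(A,P[:,2],rcond=None)[0]; print(s,len(P), np.std(A@s-P[:,2]))
for y in np.arange(-.08,.2,.02):
  q=C[(abs(C[...,0]-(.635-(y+.01)*.123))<.007)&(abs(C[...,1]-y)<.01)&(C[...,2]<.074)]; 
  if len(q): print(round(y,2),len(q),np.percentile(q[:,2],[20,50,80]).round(4))
"
```

```text
10 1 [0.59  0.207 0.01 ]
14 0 
18 0 
22 1 [0.617 0.177 0.022]
26 4 [0.612 0.178 0.029]
30 13 [0.622 0.181 0.032]
34 10 [0.593 0.178 0.035]
38 16 [0.621 0.196 0.04 ]
42 80 [0.627 0.177 0.044]
46 62 [0.619 0.179 0.047]
50 9 [0.61  0.197 0.051]
54 5 [0.604 0.186 0.056]
58 14 [0.61  0.187 0.061]
62 21 [0.612 0.188 0.063]
66 0 
70 0 
[-0.19862679 -0.00676677  0.03176543] 859 0.003707026257362163
-0.08 58 [-0.0001  0.0008  0.0023]
-0.06 73 [0.0011 0.0064 0.0303]
-0.04 62 [0.0293 0.0317 0.048 ]
-0.02 14 [0.0287 0.0296 0.0308]
0.0 58 [0.0289 0.0304 0.0539]
0.02 29 [0.0419 0.0431 0.0437]
0.04 56 [0.0425 0.045  0.0474]
0.06 90 [0.0019 0.0449 0.0475]
0.08 106 [0.0014 0.0431 0.0469]
0.1 113 [0.0014 0.0359 0.0461]
0.12 60 [0.0043 0.0078 0.0451]
0.14 12 [0.0053 0.0068 0.0384]
0.16 23 [0.0034 0.0052 0.0062]
0.18 16 [0.0275 0.0362 0.0623]
0.2 6 [0.062  0.0628 0.0641]
```

View pics/o6_top.png

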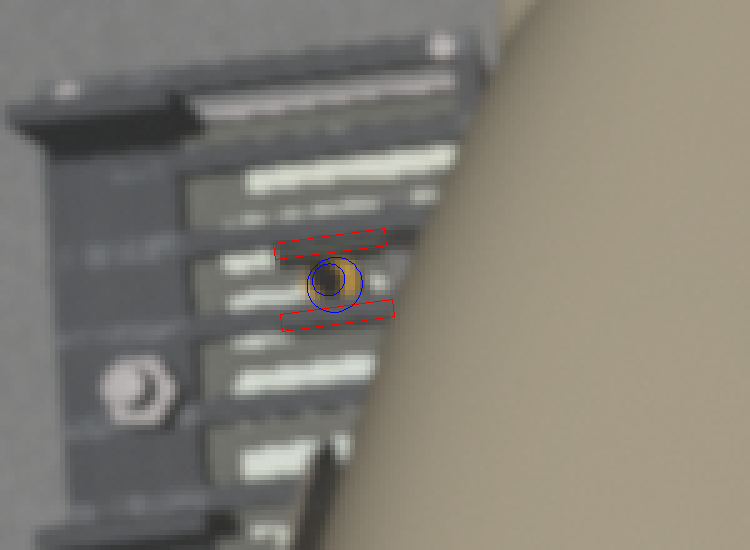

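```bash
python3 -m handwheel '[{"hand":4.5,"x":0,"y":0,"z":0.2,"roll":0},{"hand":4.5,"x":0.05,"y":-0.4,"z":0.3,"roll":0},{"hand":4.5,"x":0.16,"y":-1.3,"z":0.3,"roll":0},{"hand":4.5,"x":0.31,"y":-2.5,"z":0.3,"roll":0},{"hand":4.5,"x":0.47,"y":-3.8,"z":0.3,"roll":0},{"hand":4.5,"x":0.64,"y":-5.2,"z":0.3,"roll":0},{"hand":4.5,"x":0.81,"y":-6.6,"z":0.3,"roll":0},{"hand":4.5,"x":0.98,"y":-8,"z":0.3,"roll":0},{"hand":4.5,"x":1.16,"y":-9.4,"z":0.3,"roll":0},{"hand":4.5,"x":1.33,"y":-10.8,"z":0.3,"roll":0},{"hand":4.5,"x":1.48,"y":-12,"z":0.3,"roll":0},{"hand":4.5,"x":1.53,"y":-12.4,"z":0.3,"roll":0}]' 33
python3 - <<'E'
from h import *
p=get_image('scene');save(p,'s7');print(ctrl.state()['position'])
im=p['frame'][150:290,180:380,::-1];cv2.imwrite('pics/s7c.png',cv2.resize(im,None,fx=4,fy=4,interpolation=cv2.INTER_CUBIC))
E
```

```text
time_s: 15.35
position: [0.6517, -0.1393, 0.0725]
tool_rot: [0.002, -0.058, 0.998, -0.003]
force: [0.5, -0.1, -5.6]
grip_width: 0.0456
[ 0.65174025 -0.13916305  0.07249551]
```

View pics/s7c.png

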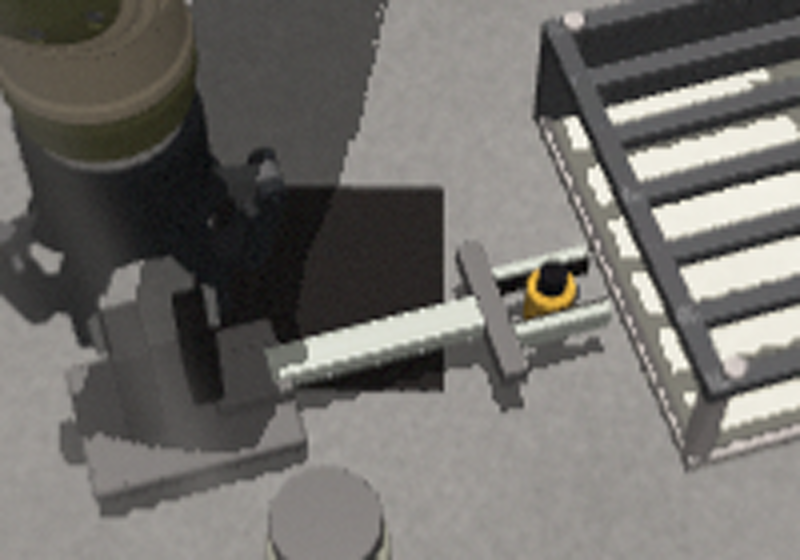

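```bash
cat > sens.py <<'E'
from h import *
def plug(c0,r=.03,zr=(.045,.08),cams=('scene','top')):
    for n in cams:
        p=get_image(n);C=cloud(p)
        m=(np.hypot(C[...,0]-c0[0],C[...,1]-c0[1])<r)&(C[...,2]>zr[0])&(C[...,2]<zr[1])&(p['frame'].max(-1)<90)
        if m.sum()<5: print(n,m.sum());continue
        P=C[m]; t=np.percentile(P[:,2],90); T=P[P[:,2]>t-.004]; print(n,m.sum(),'plug top',T.mean(0).round(4))
        hsv=cv2.cvtColor(p['frame'],cv2.COLOR_RGB2HSV)
        b=(np.hypot(C[...,0]-c0[0],C[...,1]-c0[1])<r)&(hsv[...,1]>120)
        if b.sum(): print('brass z',np.percentile(C[b][:,2],[2,50,98]).round(4))
E
python3 -c "
from sens import *
plug((.626,.063))"
```

```text
scene 74 plug top [0.6279 0.0652 0.0661]
brass z [0.0319 0.0513 0.0576]
top 18 plug top [0.6245 0.0649 0.0655]
brass z [0.0487 0.0517 0.067 ]
```

```bash
python3 -m handwheel '[{"hand":4.5,"x":-0.15,"y":-0.4,"z":0,"roll":0},{"hand":4.5,"x":-0.6,"y":-1.4,"z":0,"roll":0},{"hand":4.5,"x":-1.2,"y":-2.8,"z":0,"roll":0},{"hand":4.5,"x":-1.9,"y":-4.4,"z":0,"roll":0},{"hand":4.5,"x":-2.7,"y":-6.1,"z":0,"roll":0},{"hand":4.5,"x":-3.4,"y":-7.8,"z":0,"roll":0},{"hand":4.5,"x":-4.1,"y":-9.3,"z":0,"roll":0},{"hand":4.5,"x":-4.6,"y":-10.4,"z":0,"roll":0},{"hand":4.5,"x":-4.9,"y":-11.1,"z":0,"roll":0},{"hand":4.5,"x":-4.9,"y":-11.1,"z":-0.3,"roll":0},{"hand":4.5,"x":-4.9,"y":-11.1,"z":-0.6,"roll":0},{"hand":4.5,"x":-4.9,"y":-11.1,"z":-0.6,"roll":0}]' 33
python3 - <<'E'
from sens import *
plug((.577,-.046)); s=ctrl.state(); print(s['position'],s['force'],s['torque'])
p=get_image('scene')
im=p['frame'][150:290,120:320,::-1];cv2.imwrite('pics/s8c.png',cv2.resize(im,None,fx=4,fy=4,interpolation=cv2.INTER_CUBIC))
E
```

```text
time_s: 16.7
position: [0.6022, -0.2473, 0.0656]
tool_rot: [0.001, -0.059, 0.998, -0.002]
force: [-0.7, 0.4, -5.6]
grip_width: 0.046
scene 50 plug top [ 0.5771 -0.0433  0.0595]
brass z [0.0279 0.0447 0.0514]
top 14 plug top [ 0.5749 -0.0443  0.0603]
brass z [0.0043 0.0453 0.061 ]
[ 0.60247693 -0.24745936  0.06609291] [ 0.26361954  0.54232349 -6.19050554] [-0.38825081 -0.11110326  0.00433385]
```

View pics/s8c.png

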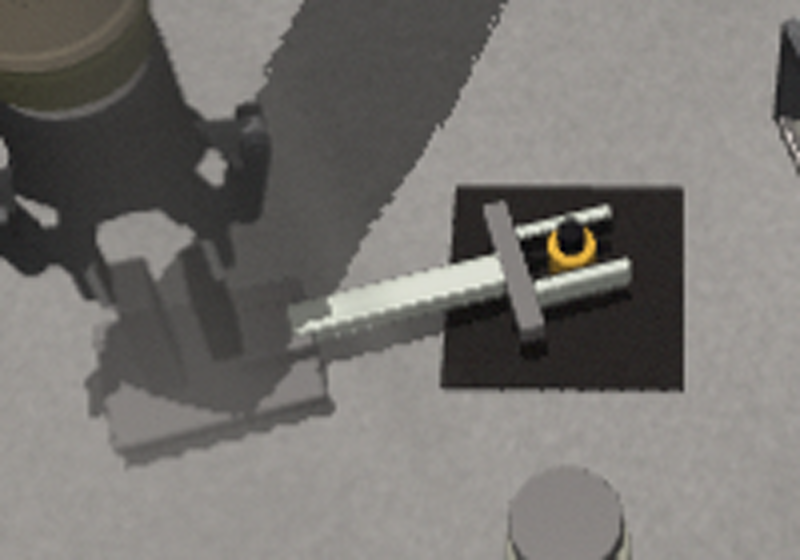

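```bash
python3 -m handwheel '[{"hand":4.5,"x":0,"y":0,"z":-0.2,"roll":0},{"hand":4.5,"x":0,"y":0,"z":-0.4,"roll":0},{"hand":4.5,"x":0,"y":0,"z":-0.5,"roll":0},{"hand":4.5,"x":0,"y":0,"z":-0.55,"roll":0},{"hand":4.5,"x":0,"y":0,"z":-0.6,"roll":0},{"hand":4.5,"x":0,"y":0,"z":-0.6,"roll":0}]' 33
python3 - <<'E'
from sens import *
plug((.577,-.046)); s=ctrl.state(); print(s['position'],s['force'],s['torque'])
E
```

```text
time_s: 17.45
position: [0.6026, -0.2476, 0.0602]
tool_rot: [0.001, -0.059, 0.998, -0.002]
force: [-0.4, -0.1, -5.1]
grip_width: 0.0458
scene 41 plug top [ 0.5781 -0.043   0.0539]
brass z [0.0197 0.0388 0.0476]
top 13 plug top [ 0.5755 -0.044   0.0529]
brass z [0.0033 0.0392 0.0551]
[ 0.60266245 -0.24767083  0.06036473] [ 0.58977431  0.37673014 -6.11692558] [-0.42685672 -0.04325801 -0.03617434]
```

```bash
for i in 1; do python3 -m handwheel '[{"hand":4.5,"x":0,"y":0,"z":-0.08,"roll":0},{"hand":4.5,"x":0,"y":0,"z":-0.08,"roll":0}]' 33; done; python3 -c "
from h import *
for i in range(3):
  s=ctrl.state();print(s['position'][2],s['force'],s['torque'][0]);get_image('wrist')"
```

```text
time_s: 17.75
position: [0.6026, -0.2477, 0.0595]
tool_rot: [0.001, -0.059, 0.998, -0.002]
force: [0.2, -0.7, -5.5]
grip_width: 0.0458
0.05953247082672371 [ 0.1550649  -0.70692878 -5.53548333] -0.3577638612491538
0.05953585581967266 [-0.49131861  0.48833313 -5.7833787 ] -0.3290531084060045
0.05956355914449032 [-0.07442127 -0.31998584 -5.4474089 ] -0.2955901252552249
```

```bash
python3 -m handwheel '[{"hand":4.5,"x":0,"y":0,"z":-0.08,"roll":0},{"hand":4.5,"x":0,"y":0,"z":-0.08,"roll":0}]' 33;  python3 -c "
from h import *
for i in range(3):
  s=ctrl.state();print(s['position'][2],s['force'],s['torque'][0]);get_image('wrist')"
```

```text
time_s: 18.1
position: [0.6028, -0.2479, 0.0589]
tool_rot: [0.002, -0.059, 0.998, -0.002]
force: [-0.1, -0.6, -3.9]
grip_width: 0.0456
0.05887797240004009 [-0.09170867 -0.58757278 -3.93272685] -0.3756052658837556
0.05890069488144696 [ 0.15876034 -0.74175035 -5.4972108 ] -0.39456086464110246
0.05890956075542142 [-0.18639503 -0.69208373 -4.29098139] -0.29905034797775876
```

```bash
python3 -m handwheel '[{"hand":4.5,"x":0,"y":0,"z":-0.07,"roll":0},{"hand":4.5,"x":0,"y":0,"z":-0.07,"roll":0}]' 33;  python3 -c "
from sens import *
for i in range(3):
  s=ctrl.state();print(s['position'][2],s['force'],s['torque'][0]);get_image('wrist')
plug((.577,-.046))"
```

```text
time_s: 18.45
position: [0.6029, -0.248, 0.0584]
tool_rot: [0.002, -0.059, 0.998, -0.002]
force: [0.2, -0.9, -3.4]
grip_width: 0.0457
0.05837179594696104 [ 0.20765624 -0.88098587 -3.43937815] -0.3129299363744824
0.058425308040058625 [ 0.24603023 -0.89262822 -4.79572251] -0.38880698752259296
0.05838803548429611 [-0.26760077 -1.90976866 -3.62753272] -0.40059776579448936
scene 42 plug top [ 0.5784 -0.0434  0.0528]
brass z [0.0183 0.0383 0.0448]
top 13 plug top [ 0.5758 -0.0444  0.0535]
brass z [0.0046 0.0386 0.0539]
```

```bash
python3 -m handwheel '[{"hand":4.6,"x":0,"y":0,"z":0,"roll":0},{"hand":4.7,"x":0,"y":0,"z":0,"roll":0},{"hand":4.8,"x":0,"y":0,"z":0,"roll":0},{"hand":4.9,"x":0,"y":0,"z":0,"roll":0},{"hand":5.0,"x":0,"y":0,"z":0,"roll":0},{"hand":5.1,"x":0,"y":0,"z":0,"roll":0},{"hand":5.2,"x":0,"y":0,"z":0,"roll":0},{"hand":5.3,"x":0,"y":0,"z":0,"roll":0},{"hand":5.4,"x":0,"y":0,"z":0,"roll":0},{"hand":5.5,"x":0,"y":0,"z":0,"roll":0},{"hand":5.6,"x":0,"y":0,"z":0,"roll":0},{"hand":5.7,"x":0,"y":0,"z":0,"roll":0}]' 33
python3 -c "
from sens import *
from rea import *
plug((.577,-.046))
s=ctrl.state();print(s['position'],s['force'],s['torque'][0],s['grip_width'])
p=get_image('scene')
im=p['frame'][150:290,120:320,::-1];cv2.imwrite('pics/s9c.png',cv2.resize(im,None,fx=4,fy=4,interpolation=cv2.INTER_CUBIC))
run2([602,-245,7,97.1,0,0],4.7)
"
```

```text
time_s: 19.9
position: [0.6029, -0.248, 0.0584]
tool_rot: [0.002, -0.059, 0.998, -0.002]
force: [-0.7, 0.7, -3.1]
grip_width: 0.0569
scene 48 plug top [ 0.5777 -0.0438  0.0538]
brass z [0.0068 0.0369 0.0453]
top 13 plug top [ 0.5762 -0.0446  0.0533]
brass z [0.0035 0.038  0.0538]
[ 0.60290597 -0.24798462  0.05839684] [ 0.16120513  0.80291187 -4.15452913] -0.14491331318753792 0.05766175830484597
scene 1268 [ 602.2 -247.2    7.    97.2    0.     0. ] 1.38
top 918 [ 602.5 -248.5    7.    96.8    0.     0. ] 1.38
mean [ 602.3 -247.8    7.    97.     0.     0. ] jawmid [578.  -49.3]
```

View pics/s9c.png

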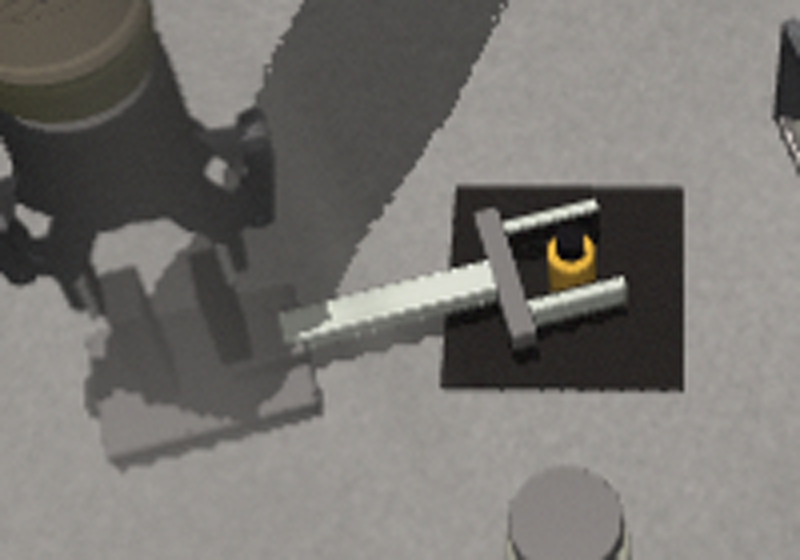

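```bash
python3 -m handwheel '[{"hand":5.7,"x":0.05,"y":-0.4,"z":0,"roll":0},{"hand":5.7,"x":0.15,"y":-1.2,"z":0,"roll":0},{"hand":5.7,"x":0.27,"y":-2.2,"z":0,"roll":0},{"hand":5.7,"x":0.4,"y":-3.3,"z":0,"roll":0},{"hand":5.7,"x":0.55,"y":-4.5,"z":0,"roll":0},{"hand":5.7,"x":0.7,"y":-5.7,"z":0,"roll":0},{"hand":5.7,"x":0.84,"y":-6.8,"z":0,"roll":0},{"hand":5.7,"x":0.94,"y":-7.6,"z":0,"roll":0},{"hand":5.7,"x":0.98,"y":-8,"z":0,"roll":0},{"hand":5.7,"x":0.98,"y":-8,"z":-0.2,"roll":0},{"hand":5.7,"x":0.98,"y":-8,"z":-0.4,"roll":0},{"hand":5.7,"x":0.98,"y":-8,"z":-0.4,"roll":0}]' 33
python3 -c "
from sens import *
from rea import *
plug((.577,-.046))
s=ctrl.state();print(s['position'],s['force'],s['torque'][0],s['grip_width'])
run([612,-328,3,97.1,0,0],4.7)
"
```

```text
time_s: 21.35
position: [0.6123, -0.3271, 0.0538]
tool_rot: [0.001, -0.059, 0.998, -0.002]
force: [0.1, -0.0, -3.4]
grip_width: 0.057
scene 47 plug top [ 0.578  -0.044   0.0533]
brass z [0.0053 0.0308 0.0423]
top 13 plug top [ 0.5758 -0.0445  0.0545]
brass z [0.0027 0.0381 0.0539]
[ 0.61256633 -0.32726058  0.0541815 ] [ 0.28638826  0.27191317 -4.63879464] -0.14516396706701212 0.057212451877383
scene 3065 [ 6.109e+02 -3.218e+02  4.100e+00  9.710e+01  1.000e-01 -0.000e+00] (np.float64(1.0621451172935625), np.float64(0.9145187601957586))
top 1613 [ 6.121e+02 -3.251e+02  4.500e+00  9.690e+01  2.000e-01  1.000e-01] (np.float64(1.1713949659653835), np.float64(0.8822070675759455))
```

Foot is about 3.5 mm up and level. I'll lower it until it touches.

```bash
python3 -m handwheel '[{"hand":5.7,"x":0,"y":0,"z":-0.15,"roll":0},{"hand":5.7,"x":0,"y":0,"z":-0.27,"roll":0},{"hand":5.7,"x":0,"y":0,"z":-0.27,"roll":0}]' 33;python3 -m handwheel '[{"hand":5.7,"x":0,"y":0,"z":-0.1,"roll":0},{"hand":5.7,"x":0,"y":0,"z":-0.1,"roll":0}]' 33
```

```text
time_s: 21.95
position: [0.6126, -0.3276, 0.0515]
tool_rot: [0.002, -0.059, 0.998, -0.002]
force: [0.1, 0.6, -3.5]
grip_width: 0.0568
time_s: 22.15
position: [0.6129, -0.3278, 0.0511]
tool_rot: [0.002, -0.059, 0.998, -0.002]
force: [-0.6, 0.6, -1.3]
grip_width: 0.0569
```

Touching. I'll open slowly, then rise.

```bash
python3 -m handwheel '[{"hand":5.7,"x":0,"y":0,"z":-0.06,"roll":0},{"hand":5.9,"x":0,"y":0,"z":-0.06,"roll":0},{"hand":6.0,"x":0,"y":0,"z":-0.06,"roll":0},{"hand":6.1,"x":0,"y":0,"z":-0.06,"roll":0},{"hand":6.2,"x":0,"y":0,"z":-0.06,"roll":0},{"hand":6.3,"x":0,"y":0,"z":-0.06,"roll":0},{"hand":6.5,"x":0,"y":0,"z":-0.06,"roll":0},{"hand":7,"x":0,"y":0,"z":-0.06,"roll":0},{"hand":7.8,"x":0,"y":0,"z":-0.06,"roll":0},{"hand":8.5,"x":0,"y":0,"z":-0.06,"roll":0},{"hand":8.5,"x":0,"y":0,"z":-0.06,"roll":0}]' 33;python3 -c "
from rea import *
s=ctrl.state();print(s['position'],s['force'],s['grip_width'])
run([612,-325,0,97.1,0,0],0)
p=get_image('wrist');save(p,'w10')
"
```

```text
time_s: 23.25
position: [0.6129, -0.3279, 0.0505]
tool_rot: [0.002, -0.059, 0.998, -0.002]
force: [0.8, 0.7, -0.1]
grip_width: 0.0853
[ 0.61287057 -0.32786172  0.05052767] [ 0.84432076  0.66446779 -0.09236745] 0.08525757638186408
scene 3122 [ 6.113e+02 -3.247e+02  7.000e-01  9.700e+01 -2.000e-01  2.000e-01] (np.float64(1.0484901523306465), np.float64(0.9208840486867392))
top 1715 [ 6.123e+02 -3.276e+02  9.000e-01  9.680e+01 -1.000e-01  3.000e-01] (np.float64(1.0350268104566496), np.float64(0.8810495626822158))
```

View pics/w10.png

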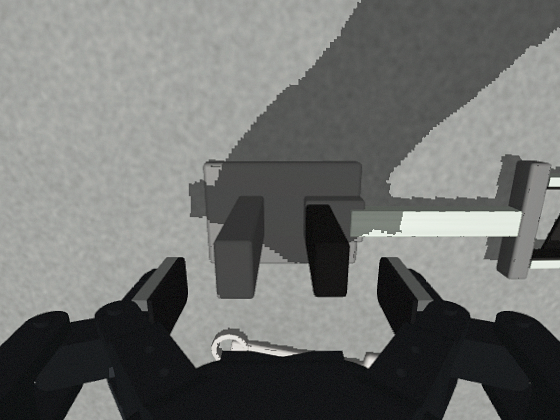

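The wrist view shows the posts (235–350 px) free between the open fingers (180 and 385 px), so I'll rise.

```bash
python3 -m handwheel '[{"hand":8.5,"x":0,"y":0,"z":1,"roll":0},{"hand":8.5,"x":0,"y":0,"z":3,"roll":0},{"hand":8.5,"x":0,"y":0,"z":6,"roll":0},{"hand":8.5,"x":0,"y":0,"z":10,"roll":0},{"hand":8.5,"x":0,"y":0,"z":14,"roll":0},{"hand":8.5,"x":0,"y":0,"z":14,"roll":0},{"hand":8.5,"x":0,"y":0,"z":14,"roll":0}]' 33;python3 -c "
from rea import *
from sens import plug
run([612,-325,0,97.1,0,0],0)
plug((.577,-.046))
p=get_image('scene');save(p,'s10')
for t in ['union','spanner','jar']:
  m=masks_of(p,t); print(t,np.nanmedian(cloud(p)[m[0]['region']],0).round(3) if m else None)
im=p['frame'][100:320,90:400,::-1];cv2.imwrite('pics/s10c.png',cv2.resize(im,None,fx=2.5,fy=2.5,interpolation=cv2.INTER_CUBIC))
"
```

```text
time_s: 24.2
position: [0.6137, -0.3284, 0.1928]
tool_rot: [0.004, -0.059, 0.998, -0.004]
force: [0.1, 0.4, -1.7]
grip_width: 0.0851
scene 3319 [ 6.114e+02 -3.253e+02  7.000e-01  9.700e+01 -2.000e-01  2.000e-01] (np.float64(1.0333798901013296), np.float64(0.912624284423019))
top 300 [ 6.139e+02 -3.266e+02  4.000e-01  9.880e+01 -9.000e-01 -8.000e-01] (np.float64(0.6727050431668218), np.float64(0.9466666666666667))
scene 45 plug top [ 0.5776 -0.0442  0.0532]
brass z [0.0049 0.0305 0.0422]
top 13 plug top [ 0.5758 -0.0445  0.0537]
brass z [0.0032 0.0382 0.0547]
union [0.56  0.254 0.113]
spanner [ 0.742 -0.284  0.008]
jar [ 0.766 -0.073  0.088]
```

View pics/s10c.png

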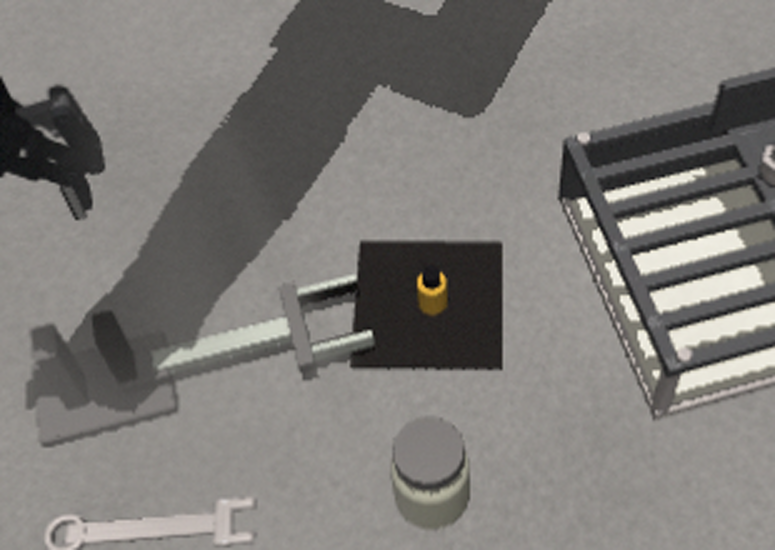

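```bash
python3 -m handwheel '[{"hand":8.5,"x":0,"y":0,"z":0,"roll":0},{"hand":8.5,"x":0,"y":0,"z":0,"roll":0},{"hand":8.5,"x":0,"y":0,"z":0,"roll":0}]' 33; python3 -c "
from rig import ctrl
print(ctrl.finish_job())"
```

```text
time_s: 25.0
position: [0.6126, -0.3277, 0.1898]
tool_rot: [0.002, -0.059, 0.998, -0.002]
force: [-0.4, 0.4, -0.3]
grip_width: 0.0849
the job is handed in; nothing more can be done
None
```

I carried the sensor out with the reacher and stood it upright on the mat. Then I set the reacher down behind it and handed the job in at about 25 s. The hand-in gave no verdict.

**What I did:** I picked up the reacher at a 57 mm opening and turned it 14° to line up with the mouth. Its jaws went around the sensor, and I squeezed with the grip capped at 30–33 N, which I estimate as 4–5 N per jaw. The wrist force rose by about 1.3 N on lifting, which matches the sensor's weight. I lifted it over the lip, carried it out, lowered it until the mat took its weight and let the trigger go. Then I backed off 80 mm and set the reacher down.

**Last checks, from the images:**
- **Sensor:** it stands upright within about 4 mm of the mat's centre, with its top at the right height for standing on the mat.
- **Reacher:** it is level on the bench with its foot at about 0 mm (measured +0.7 mm, within calibration). The posts fit the released position, and the jaws are well clear of the sensor.
- **Bystanders:** the union and jar have not moved; the spanner reads 4 mm off at most, against a 20 mm limit.

**What disagreed:**
- The finger opening dropped to about 46 mm while gripping, although the jaws should have met the sensor at about 51 mm. The images showed the jaws stopped on the sensor. I put the difference down to give in the fingers, so jaw force is estimated, not measured.
- The two cameras differed by 2–3 mm along y.
- The last top-camera fit of the reacher saw only part of it and gave a yaw 1.8° off from the scene view. I trusted the scene view.

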